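Load the top texture plate onto the force-sensing bed of a touch-research rig

TASK

Slide the top texture plate sideways off the stack in the black rack onto the force-sensing bed next to it, and push it fully home into the bed's corner, touching both the end stop and the side fence. Slide it, do not lift or tip it, and press on it only as lightly as it takes, so that the other plates stay where they are. The sensor and the plates are rated for 20 N: never press or push harder than that, and do not disturb anything else on the board or the table.

Things in the scene. Friction and masses are not known exactly. Their poses are not given: they have to be found in the camera images.
- rack: Black plastic plate rack, 132 mm long, 128 mm wide, open at the top and one end, fixed on a grey breadboard whose top is 32 to 44 mm above the table (set by its feet); holds five stacked plates. Origin: on the board under the middle of the stack. x: along the slide, out of the open end to the bed; z up. Floor ends at x = +60 mm. Side walls: inner faces y = +-53 mm, 10 mm thick, x = -70 to +56 mm
- rack_wall (a point): Top of the inner face of the rack's closed end wall (rack x = -64 mm, 8 mm thick). End and side walls are all 49 mm high above the board, 3 mm above the top face of the full stack: at the start the top plate's edges cannot be reached there, only its top face
- rack_mouth (a point): Middle of the rack's open end (rack x = +60 mm) at the height of the second plate's top face (38 mm above the board), axes as the rack. The bed's carrier begins 6 to 14 mm beyond it
- plate_1: Top plate, to be moved: aluminium, engraved cross grooves, 120 mm along x, 100 mm along y (too wide to grasp), 8 mm thick, 0.2 to 0.33 kg. Origin: centre of its underside, at the start 38 mm above the board (top face 46 mm), within 2.5 mm of the rack's middle; x as the rack's x. Varnished underside, friction 0.4. Under rubber fingertips it takes about 5 N of press to drag it; below 4 N they slip
- plate_1_lead (a point): Middle of the lower leading edge of the top plate (plate x = +60 mm)
- plate_1_trail (a point): Middle of the lower trailing edge of the top plate (plate x = -60 mm). Once the plate has been dragged out some way this 8 mm edge stands free above the second plate and can be pushed
- plate_2: Second plate, same size, underside 30 mm and top face 38 mm above the board; must stay where it is. Bare metal: only friction (0.25) holds it on the next plate, so with more than about 8 N of press on the top plate it comes along while that is dragged, and fingers that rest on it drag it too
- plate_3: Third plate, same size, underside 22 mm above the board; must stay where it is
- plate_4: Fourth plate, same size, underside 14 mm above the board; must stay where it is
- plate_5: Bottom plate, same size, on the rack's floor 6 mm above the board; must stay where it is
- bed: Force-sensing bed fixed on the same board beyond the rack's open end: dark steel carrier on a round load cell and an aluminium foot. Origin on the board under the middle of the plate's place; z up; x points away from the rack, within 2 degrees of the rack's x. Carrier top 36 mm above the board, from x = -62 to +72 and y = -62 to +64 mm; open on the +y side and the rack side. Rigid, rated for 20 N
- bed_home (a point): Point on the carrier's top, 36 mm above the bed's origin, axes as the bed: the plate is home when its origin is here and its x is parallel to the bed's. This is 2 mm below the underside of the top plate in the stack; a plate slid straight out of the rack arrives 4 to 16 mm off on the +y side, clear of the fence
- bed_stop (a point): Foot of the end stop's inner face (bed x = +60 mm, facing the rack): rigid steel bar 6 mm high, from bed y = -34 to +52 mm
- bed_fence (a point): Foot of the side fence's inner face (bed y = -50 mm, facing +y): rigid steel bar 6 mm high, from bed x = -42 to +44 mm
- calliper: Digital calliper lying on the board beside the rack on its -y side, 150 mm long, 10 mm high; bystander
- screwdriver: Black-handled screwdriver, 160 mm, lying on the board past the bed's end stop; bystander
- mug_black: Black mug, 92 mm high, 82 mm wide; bystander
- mug_grey: Grey mug, 86 mm high, 78 mm wide; bystander
- bowl: Black bowl, 65 mm high, 150 mm wide; bystander
- book: Dark hardback book, 178 x 246 x 25 mm, lying flat; bystander
- glasses: Tracking glasses, folded open, about 145 x 140 x 40 mm; bystander
There are look-alikes about, which are no part of the job. What is shaped like the plate_1 but green or purple is not meant.

How it is judged:
By the outcome, as a careful person would: the job done as asked, in the order asked, and still so for the second after the job is handed in, with the robot touching nothing.
It also fails if it takes over 61 s, if anything falls off the work surface, if the arm or the gripper's body presses on something with over 40 N, if the wrist force passes 120 N, or if a joint passes its speed limit or range.

ROBOT

A 6-joint arm with a two-finger parallel gripper is mounted at the origin on the work surface. World frame = base frame: x ahead of the robot, y to its left, z up, the work surface at z = 0. Lengths are in mm, angles in rad, forces in N, time in s.
With the tool pointing down it reaches from about 375 to 900 mm from the base axis. Payload 3.1 kg.
Tool frame: the origin (TCP) lies between the finger pads; the fingertips stand 17 mm ahead of it and the grasp point (between the pads) lies 2 mm behind it; z points along the fingers, x is the direction in which the jaws open and shut, and the axes are right-handed (so a half turn about z gives the same grasp; the last joint's range is limited). The gripper opens to 85 mm and grips with 20 to 120 N. Pads are 22 mm wide; open, the fingers measure 114 mm over their backs; the gripper's body (76 mm by 85 mm) begins 54 mm behind the grasp point. The pads swing forward as they close: fully open they stand 13 mm farther back than shut.
Start: joints at [0.987, 0.527, 1.433, -0, 1.181, -0.178], TCP at [246.679, 574.235, 218.71] pointing down, gripper open.
Joint ranges: [-3.08, 3.08], [-0.75, 2.2], [0.22, 2.44], [-1.43, 4.57], [0, 2.65], [-2.85, 2.85]. Speed limits (rad/s): [2.79, 2.79, 3.14, 3.14, 3.14, 3.14].

INTERFACE

Orientations are given as a unit quaternion [w, x, y, z].
In Python, from cell import manip, optics gives the robot as it stands.
- The arm moves only by the tool step_arm, never from a script. Its argument "rows" is a list that holds one entry, the list of rows, each a list of 7 numbers: the shift along the tool's x, y, z scaled (see below), then the turn, a rotation vector about the tool's x, y, z scaled (see below), then the closure, from 0 (fully open) to 1 (shut). A call has 1 to 8 rows; each row shifts and turns the pose as measured when the row begins, along the tool's axes as they then stand; what a row does not reach is not made up. The controller multiplies each number of a shift by 0.025 m and each number of a turn by 0.08 rad. A row lasts 1/10 s, in which the tool goes at most 50 mm and 8.59 degrees, less where a joint would pass 70% of its speed; a pose out of reach is approached as far as the arm can. A call with a number of a shift or a turn outside -1 to 1 is refused whole. A call with a gripper value outside its range is refused whole. The fingers move at their own pace and stop on an object; the grip force is fixed at half the most. Time passes only in rows, so rows that do not move let the fingers close. It gives the time, the measured TCP pose, the force and the opening at its end, in the units of the state.
- manip.get_state(): the state, without advancing time (a new reading comes with each control period).
- optics.snapshot(name): name is "side" or "top" or "wrist"; returns a dict with "pixels" (400x640x3 uint8, red, green, blue), "depth" (400x640 float32, mm along the optical axis (not along the pixel's ray), 0 where there is no reading), "fx", "fy", "cx", "cy" (pixels), "cam_to_world" (4x4, takes a point from camera to world coordinates). Camera axes: x right, y down, z forward; pixel columns grow to the right and rows downward; lengths in mm; the calibration is good to about 2 mm. A picture is of the moment at which its call begins.
- manip.close_job(): hands the job in, once; it reports no verdict.
The state is a dict: "time": time; "joints": joint angles; "qvel": joint speeds; "joint_torque": joint torques, N m; "position": TCP position; "orientation": TCP orientation; "wrist_force": force on the tool from outside, world axes, zero at the start; "torque": the same for the moment, N m; "opening": finger opening in mm.
Only numpy, scipy, OpenCV 4.12 (cv2) and the standard library are available. Lean on these libraries where they do the work, as an engineer would, in place of code of your own. Each camera call takes 0.05 s, during which the arm holds its last target.

## Working session

There is one attempt and no reset: what is moved stays moved. The work goes in short steps, Python scripts to look and compute and a tool call to move; the robot and the scene stay as the last step left them, time stands still between calls to the robot, and variables do not carry over. Pictures are saved under pics/ and viewed, and the job is handed in when it is done.

Besides the shell and the picture viewer there is one more tool, called after "Call:" by a JSON object that holds its "api" and its "payload". step_arm: Moves the arm, as the interface text tells. Its arguments: {"type":"object","properties":{"rows":{"type":"array","items":{"type":"array","items":{"type":"array","items":{"type":"number","minimum":-1,"maximum":1}}}}},"required":["rows"]}

```bash
mkdir -p pics; ls
python3 - <<'E'
from cell import manip, optics
import cv2,pickle
print(manip.get_state())
for n in ["side","top","wrist"]:
    s=optics.snapshot(n)
    pickle.dump(s,open(f"pics/{n}0.pkl","wb"))
    cv2.imwrite(f"pics/{n}0.png",s["pixels"][:,:,::-1])
    print(n,s["fx"],s["fy"],s["cx"],s["cy"],s["cam_to_world"])
E
```

```text
pics
{'time': 0.0, 'joints': array([ 9.86513241e-01,  5.28456288e-01,  1.43391908e+00,  4.28796794e-06,
        1.18137381e+00, -1.78511183e-01]), 'qvel': array([ 0.00106617, -0.00193884, -0.00046785, -0.00120376,  0.00082378,
       -0.0002043 ]), 'joint_torque': array([-7.99273621e-04, -4.42352557e+01, -1.78021306e+01, -2.41771577e-04,
        8.50607583e-03,  2.50648202e-05]), 'position': array([246.26639615, 573.62772518, 217.73436851]), 'orientation': array([ 4.22043920e-04,  8.35083223e-01,  5.50122575e-01, -9.92240359e-04]), 'wrist_force': array([0.0382814 , 0.65820836, 0.12067435]), 'torque': array([-0.04455448,  0.01188846,  0.00372008]), 'opening': 85.41524549050375}
side 410.7796977322642 410.7796977322642 315.35216124136707 205.45382958741416 [[-9.85610732e-01 -1.14755248e-01  1.24107686e-01  3.83190215e+02]
 [-1.69029552e-01  6.72182378e-01 -7.20832756e-01  7.50056576e+02]
 [-7.03657931e-04 -7.31438367e-01 -6.81907193e-01  8.25462436e+02]
 [ 0.00000000e+00  0.00000000e+00  0.00000000e+00  1.00000000e+00]]
top 417.89892721092616 417.89892721092616 319.7073289140091 198.66898635747148 [[ 1.90236595e-02 -9.84850167e-01  1.72360813e-01  3.11491698e+02]
 [-9.99792798e-01 -1.99872104e-02 -3.85638555e-03 -1.28683399e+01]
 [ 7.24297378e-03 -1.72251737e-01 -9.85026334e-01  1.32901614e+03]
 [ 0.00000000e+00  0.00000000e+00  0.00000000e+00  1.00000000e+00]]
wrist 313.34917140900336 313.34917140900336 316.4912461674113 194.72896632097735 [[ 3.96033658e-01  8.80525522e-01  2.60446055e-01  1.79303370e+02]
 [ 9.18234233e-01 -3.79212887e-01 -1.14208052e-01  6.02726028e+02]
 [-1.79860440e-03  2.84380716e-01 -9.58709744e-01  3.71607468e+02]
 [ 0.00000000e+00  0.00000000e+00  0.00000000e+00  1.00000000e+00]]
```

View pics/side0.png

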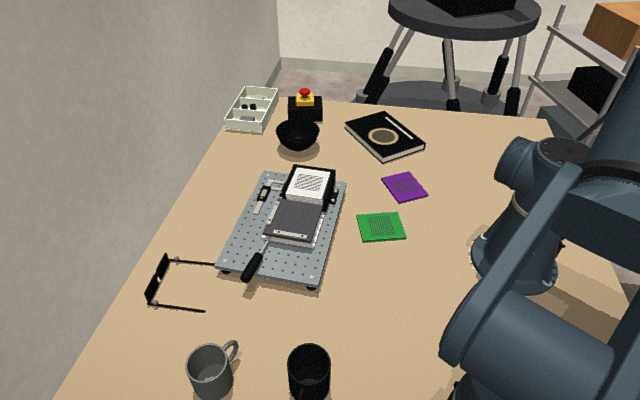

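View pics/top0.png

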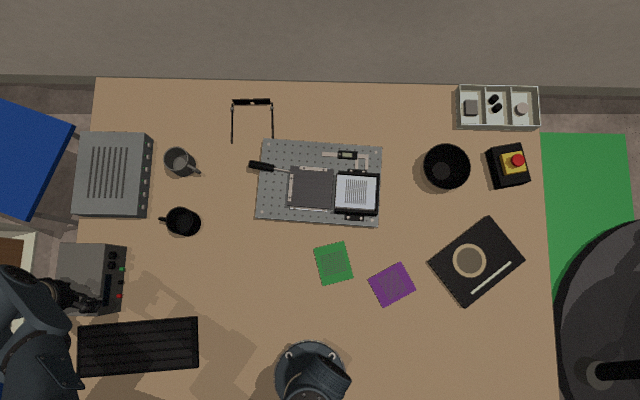

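View pics/wrist0.png

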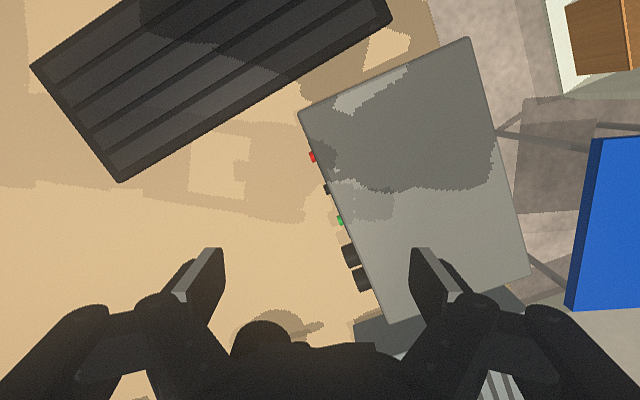

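The top view shows the rack with the silver-white plate at about (357,192), the bed at (311,188) on its left, and the calliper at (347,158). There are three plate-shaped candidates: the silver one in the rack at (357,192), a green one at (333,262) and a purple one at (392,284). The silver one is meant, because it is in the black rack and is neither green nor purple. I'll confirm it in a crop and measure roughly.

```bash
cat > h.py <<'E'
import numpy as np,cv2,pickle
from scipy.spatial.transform import Rotation as R
def ray(s,u,v):
    T=s["cam_to_world"];d=T[:3,:3]@np.array([(u-s["cx"])/s["fx"],(v-s["cy"])/s["fy"],1]);return T[:3,3],d
def plane(s,u,v,z):
    o,d=ray(s,u,v);return o+d*(z-o[2])/d[2]
def pt(s,u,v):
    o,d=ray(s,u,v);return o+d*s["depth"][int(v),int(u)]
def cloud(s):
    v,u=np.mgrid[:400,:640];D=s["depth"]
    P=np.stack([(u-s["cx"])/s["fx"]*D,(v-s["cy"])/s["fy"]*D,D],-1)
    return P@s["cam_to_world"][:3,:3].T+s["cam_to_world"][:3,3]
def proj(s,p):
    T=s["cam_to_world"];c=T[:3,:3].T@(np.asarray(p)-T[:3,3]);return s["fx"]*c[0]/c[2]+s["cx"],s["fy"]*c[1]/c[2]+s["cy"]
def up(s,u0,u1,v0,v1,k,fn):
    cv2.imwrite(fn,cv2.resize(s["pixels"][v0:v1,u0:u1,::-1],None,fx=k,fy=k,interpolation=cv2.INTER_CUBIC))
def load(n): return pickle.load(open(f"pics/{n}.pkl","rb"))
def snap(n,tag):
    from cell import optics
    s=optics.snapshot(n);pickle.dump(s,open(f"pics/{n}{tag}.pkl","wb"));cv2.imwrite(f"pics/{n}{tag}.png",s["pixels"][:,:,::-1]);return s
E
python3 - <<'E'
from h import *
s=load("top0");up(s,240,400,130,240,5,"pics/c1.png")
C=cloud(s)
for n,(u,v) in dict(plate=(357,192),bed=(311,188),board=(270,205),board2=(330,215),table=(220,250)).items(): print(n,C[v-2:v+3,u-2:u+3].reshape(-1,3).mean(0))
E
```

```text
plate [ 552.72083158 -130.77371886   81.25735574]
bed [564.4714163    9.56944423  70.25902484]
board [506.54044625 131.29289432  87.35239891]
board2 [486.7229544  -51.03815276  35.64684114]
table [373.29952468 293.48721277  -0.60813645]
```

View pics/c1.png

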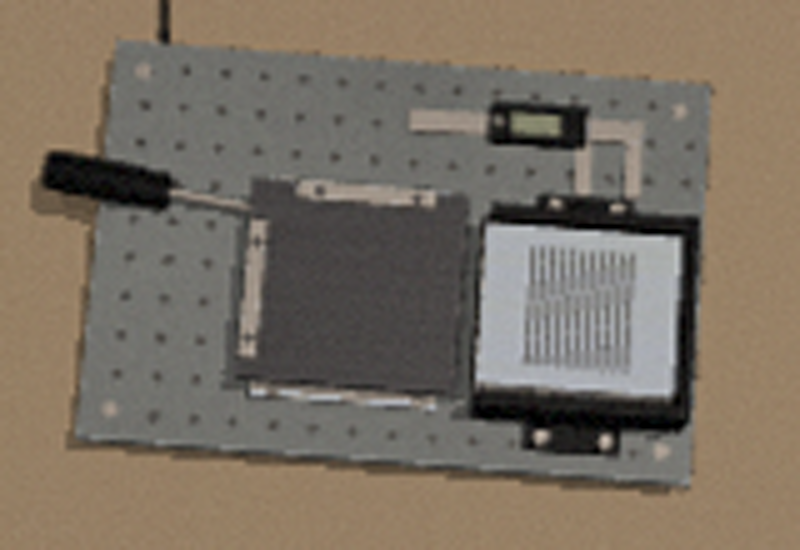

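The crop confirms it: the silver grooved plate in the black rack, with the bed on its left (end stop at crop (252,290), fence at (365,192)). I'll swing towards it now.

Call:
{"api": "step_arm", "payload": {"rows": [[[0,1,0,0,0,0.5,0],[0,1,0,0,0,0.5,0],[0,1,0,0,0,0.5,0],[0,1,0,0,0,0.5,0],[0,1,0,0,0,0.5,0],[0,1,0,0,0,0.5,0],[0,1,0,0,0,0.5,0],[0,1,0,0,0,0.5,0]]]}}

```text
time: 0.95
position: [417.3, 467.1, 214.2]
orientation: [0.001, 0.913, 0.407, -0.004]
wrist_force: [-0.0, -0.5, -0.6]
opening: 85.9
```

Call:
{"api": "step_arm", "payload": {"rows": [[[-0.1,1,-0.03,0,0,0.5,0],[-0.1,1,-0.03,0,0,0.5,0],[-0.1,1,-0.03,0,0,0.5,0],[-0.1,1,-0.03,0,0,0.5,0],[-0.1,1,-0.03,0,0,0.5,0],[-0.1,1,-0.03,0,0,0.5,0],[-0.1,1,-0.03,0,0,0.5,0],[-0.1,1,-0.03,0,0,0.5,0]]]}}

```text
time: 1.75
position: [533.2, 293.8, 217.0]
orientation: [0.002, 0.968, 0.25, -0.006]
wrist_force: [0.1, 0.3, 0.1]
opening: 85.2
```

Call:
{"api": "step_arm", "payload": {"rows": [[[-0.1,1,-0.03,0,0,0.6,0.3],[-0.1,1,-0.03,0,0,0.6,0.3],[-0.1,1,-0.03,0,0,0.6,0.3],[-0.1,1,-0.03,0,0,0.6,0.3],[-0.1,1,-0.03,0,0,0.6,0.3],[-0.1,1,-0.03,0,0,0.6,0.3],[0,0,-0.03,0,0,0,0.3],[0,0,-0.03,0,0,0,0.3]]]}}

```text
time: 2.55
position: [576.3, 140.0, 221.0]
orientation: [0.004, 0.995, 0.1, -0.009]
wrist_force: [-0.5, 1.1, -0.0]
opening: 60.0
```

Run:
```python
from h import *
from cell import manip
s=snap("wrist","1");S=manip.get_state();print(S["position"],S["orientation"],S["opening"],S["time"],S["wrist_force"])
```

```text
[576.40439313 140.09033836 221.09711784] [ 0.00386944  0.99491169  0.10032972 -0.00834924] 59.840510007813684 2.6 [-0.38190473 -0.55669227 -0.83466023]
```

View pics/wrist1.png

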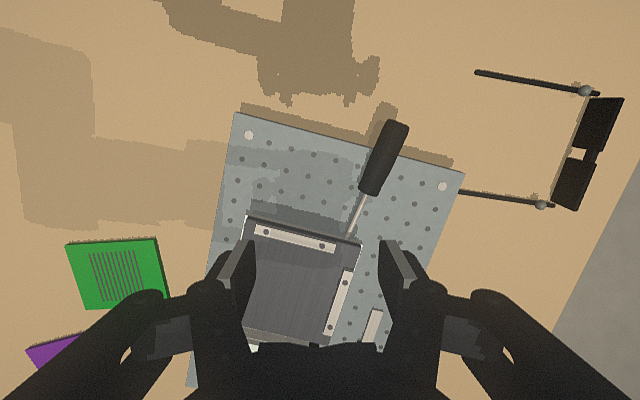

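The wrist view shows the bed's end stop at (295,240), its fence at (338,300) and the screwdriver at (375,170). I'll move on over the rack.

Call:
{"api": "step_arm", "payload": {"rows": [[[0,1,-0.03,0,0,0.45,0.3],[0,1,-0.03,0,0,0.45,0.3],[0,1,-0.03,0,0,0.45,0.3],[0,1,-0.03,0,0,0.45,0.3],[-0.1,1,-0.03,0,0,0.45,0.3],[-0.1,1,-0.03,0,0,0.45,0.3],[-0.1,1,-0.03,0,0,0.45,0.3],[-0.1,1,-0.03,0,0,0.45,0.3]]]}}

```text
time: 3.4
position: [581.7, -51.2, 227.7]
orientation: [0.003, 0.999, -0.038, -0.008]
wrist_force: [1.0, 0.2, -0.2]
opening: 60.1
```

Call:
{"api": "step_arm", "payload": {"rows": [[[-0.2,1,-0.03,0,0,0,0.3],[-0.2,1,-0.03,0,0,0,0.3],[-0.1,1,-0.03,0,0,0,0.3],[0,0,-0.03,0,0,0,0.3]]]}}

```text
time: 3.8
position: [563.7, -125.3, 231.3]
orientation: [0.003, 0.999, -0.036, -0.008]
wrist_force: [0.0, 0.2, 1.5]
opening: 60.0
```

Run:
```python
from h import *
from cell import manip
s=snap("wrist","2");S=manip.get_state();print(S["position"],S["orientation"],S["opening"],S["time"],S["wrist_force"])
```

```text
[ 563.74527755 -123.71631444  231.37147248] [ 0.00211679  0.99934417 -0.0351855  -0.00829018] 59.705233462880116 3.85 [-0.65093112  0.22321621 -0.46984044]
```

View pics/wrist2.png

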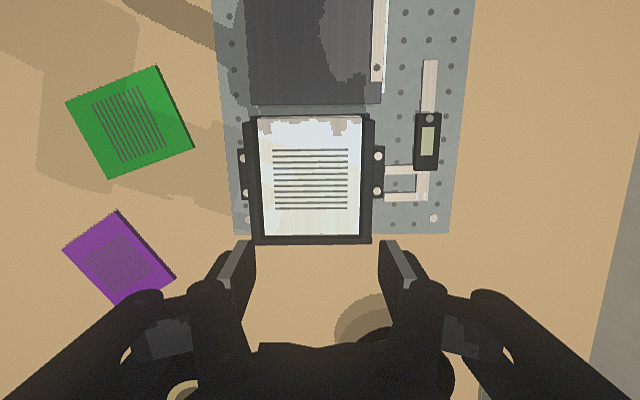

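The wrist view shows the silver plate with corners at about (258,117) and (360,236), the black rack walls round it, and the bed carrier above. I'll measure these.

Run:
```python
from h import *
s=load("wrist2");C=cloud(s)
def z(u,v,r=4): return C[v-r:v+r+1,u-r:u+r+1,2].mean().round(1)
print("z plate",z(270,180),z(350,200),z(310,230),"bed",z(290,60),z(330,90),"board",z(445,190),z(235,60),"table",z(520,200),"side wall",z(250,200,1),z(367,200,1),"end",z(310,240,1))
g=cv2.cvtColor(s["pixels"],cv2.COLOR_RGB2GRAY)
m=np.zeros_like(g);m[105:242,250:368]=(g[105:242,250:368]>110)*255
m=cv2.morphologyEx(m,cv2.MORPH_CLOSE,np.ones((15,15)))
c=max(cv2.findContours(m,0,1)[0],key=cv2.contourArea)
r=cv2.minAreaRect(c);b=cv2.boxPoints(r);print(b,cv2.contourArea(c)/ (r[1][0]*r[1][1]))
ap=cv2.approxPolyDP(c,8,True)[:,0];print(ap)
# edge fits
P=np.array([plane(s,*p,C[190:215,262:275,2].mean())[:2] for p in c[:,0]])
rr=cv2.minAreaRect(P.astype(np.float32));print(rr)
up(s,200,420,0,270,3,"pics/c2.png")
im=cv2.imread("pics/c2.png");im=im[:, :];cv2.imwrite("pics/c2.png",cv2.resize(im,None,fx=.74,fy=.74))
```

```text
z plate 80.3 80.4 87.9 bed 74.3 70.4 board 34.6 34.3 table -1.2 side wall 83.2 83.6 end 83.5
[[250. 105.]
 [367. 105.]
 [367. 239.]
 [250. 239.]] 0.8225538971807629
[[250 105]
 [263 201]
 [250 239]
 [358 234]
 [367 105]]
((549.0669555664062, -124.00508117675781), (140.3617706298828, 114.08187103271484), 84.1595230102539)
```

View pics/c2.png

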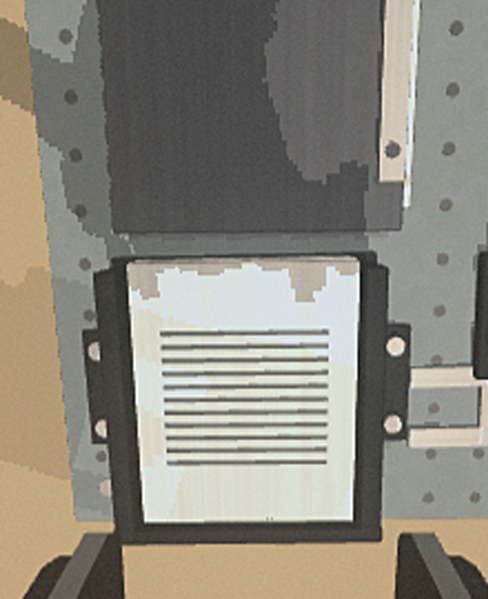

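Run:
```python
from h import *
s=load("wrist2")
g=cv2.cvtColor(s["pixels"],cv2.COLOR_RGB2GRAY)
m=np.zeros_like(g);m[110:242,248:368]=(g[110:242,248:368]>122)*255
m=cv2.morphologyEx(m,cv2.MORPH_OPEN,np.ones((5,5)));m=cv2.morphologyEx(m,cv2.MORPH_CLOSE,np.ones((15,15)))
c=max(cv2.findContours(m,0,1)[0],key=cv2.contourArea)
ap=cv2.approxPolyDP(c,8,True)[:,0];print(ap.tolist())
for zz in (80.5,81.7):
  P=np.array([plane(s,*(p+0.),zz)[:2] for p in c[:,0]])
  print(cv2.minAreaRect(P.astype(np.float32)))
f=lambda x,y:(200+x/2.22,y/2.22)
for n,p,zz in [("TL",(128,262),81.7),("TR",(360,262),81.7),("BR",(354,522),81.7),("BL",(143,522),81.7),
  ("carL",(113,232),71.7),("carR",(402,232),71.7),("fenceA",(380,181),71.7),("fenceB",(384,0),71.7),("carL2",(105,50),71.7),
  ("wallend L",(118,533),84.7),("wallend R",(378,530),84.7),("wallL in",(122,300),84.7),("wallR in",(364,300),84.7)]:
  print(n,plane(s,*f(*p),zz).round(1))
```

```text
[[257, 119], [265, 234], [358, 234], [360, 116]]
((554.179443359375, -126.63433837890625), (121.93433380126953, 99.39481353759766), 86.5967025756836)
((554.2442016601562, -126.34083557128906), (121.4531478881836, 99.00257110595703), 86.59675598144531)
TL [509.4 -64.3  81.7]
TR [607.5 -71.3  81.7]
BR [ 601.1 -190.7   81.7]
BL [ 501.3 -184.1   81.7]
carL [502.5 -51.7  71.7]
carR [627.1 -60.7  71.7]
fenceA [618.2 -39.3  71.7]
fenceB [621.2  28.   71.7]
carL2 [508.7  18.8  71.7]
wallend L [ 489.5 -187.7   84.7]
wallend R [ 611.8 -194.1   84.7]
wallL in [505.4 -79.7  84.7]
wallR in [608.4 -87.   84.7]
```

Plate centre is about (555,-128), with its slide direction 3.4° off world +y. Bed home is about (570,5.5), so the plate has about 134 mm to slide and 7 mm to go sideways. I'll line up, level the tool and descend.

Call:
{"api": "step_arm", "payload": {"rows": [[[-0.34,0.58,0.6,0,0.2,-0.1,0.3],[0,0,1,0,0,0,0.3],[0,0,1,0,0,0,0.3],[0,0,1,0,0,0,0.3],[0,0,0.4,0,0,0,0.3],[0,0,0,0,0,0,0.3]]]}}

```text
time: 4.45
position: [557.5, -128.9, 130.3]
orientation: [0.001, 1.0, -0.026, 0.003]
wrist_force: [0.1, 0.2, -0.6]
opening: 59.6
```

```bash
cat >> h.py <<'E'
def st():
    from cell import manip
    S=manip.get_state();q=S["orientation"];M=R.from_quat(np.r_[q[1:],q[0]]).as_matrix()
    print("t",round(S["time"],2),"pos",S["position"].round(1),"F",S["wrist_force"].round(1),"open",round(S["opening"],1),"yaw",np.degrees(np.arctan2(M[1,0],M[0,0])).round(2),"tilt z",M[:,2].round(4),"T",S["torque"].round(2))
    return S
def disp():
    S=st()
    d=S["position"]
    u=np.array([.060,.998,0])
    print("rel plate0 centre: along u",(d-[554.8,-127.6,0])@u,"lat(tool x)",(d-[554.8,-127.6,0])@np.array([.998,-.06,0]))
    return S
E
python3 - <<'E'
from h import *
disp();snap("wrist","3");disp()
E
```

```text
t 4.45 pos [ 557.5 -128.9  130.3] F [ 0.1  0.2 -0.6] open 59.6 yaw -2.93 tilt z [ 0.005  -0.0026 -1.    ] T [-0.02 -0.02  0.01]
rel plate0 centre: along u -1.0935021793042399 lat(tool x) 2.8078094266875726
t 4.5 pos [ 557.8 -129.   130.9] F [-0.2 -0.3 -0.2] open 59.7 yaw -2.93 tilt z [ 0.0059 -0.0029 -1.    ] T [ 0.04 -0.03  0.01]
rel plate0 centre: along u -1.1730733223694207 lat(tool x) 3.1167666909714766
```

View pics/wrist3.png

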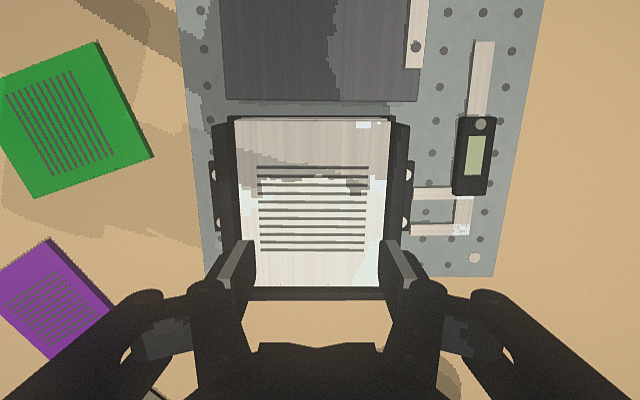

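Run:
```python
from h import *
s=load("wrist3")
for p in [(587.8,-130,118),(527.8,-128,118),(557.8,-129,81.7),(554.8,-127.6,81.7),(551.2,-187.4,81.7),(558.4,-67.8,81.7)]: print(p,np.round(proj(s,p)))
```

```text
(587.8, -130, 118) [371. 233.]
(527.8, -128, 118) [266. 235.]
(557.8, -129, 81.7) [318. 212.]
(554.8, -127.6, 81.7) [313. 211.]
(551.2, -187.4, 81.7) [313. 287.]
(558.4, -67.8, 81.7) [314. 121.]
```

Call:
{"api": "step_arm", "payload": {"rows": [[[-0.12,0.36,0.4,0,-0.07,0.1,0.3],[0,0,0.4,0,0,0,0.3],[0,0,0,0,0,0,0.3]]]}}

```text
time: 4.8
position: [556.6, -138.5, 112.3]
orientation: [0.002, 1.0, -0.029, 0.003]
wrist_force: [0.7, -0.1, -0.3]
opening: 59.5
```

Call:
{"api": "step_arm", "payload": {"rows": [[[0,0,0.12,0,0,0,0.3],[0,0,0.1,0,0,0,0.3]]]}}

```text
time: 5.0
position: [557.2, -139.2, 107.2]
orientation: [0.003, 1.0, -0.029, 0.004]
wrist_force: [-0.1, 0.8, -0.3]
opening: 59.8
```

```bash
python3 -c "
from h import *
disp()"
```

```text
t 5.0 pos [ 557.2 -139.2  107.2] F [-0.1  0.8 -0.3] open 59.8 yaw -3.37 tilt z [ 0.0071 -0.0057 -1.    ] T [-0.    0.   -0.02]
rel plate0 centre: along u -11.406165896176994 lat(tool x) 3.1284146078088435
```

Call:
{"api": "step_arm", "payload": {"rows": [[[-0.1,0,0.1,0.06,-0.1,0,0.3],[-0.02,0,0.08,0,0,0,0.3]]]}}

```text
time: 5.2
position: [554.3, -139.3, 102.7]
orientation: [0.0, 1.0, -0.03, -0.0]
wrist_force: [0.2, -0.3, -0.3]
opening: 59.9
```

Call:
{"api": "step_arm", "payload": {"rows": [[[-0.02,0,0.08,0,-0.02,0,0.3]]]}}

```text
time: 5.3
position: [553.8, -139.3, 100.6]
orientation: [0.0, 1.0, -0.03, -0.001]
wrist_force: [-0.2, 0.6, -0.6]
opening: 59.9
```

```bash
python3 -c "
from h import *
disp()"
```

```text
t 5.3 pos [ 553.8 -139.3  100.6] F [-0.2  0.6 -0.6] open 59.9 yaw -3.4 tilt z [-2.e-03 -3.e-04 -1.e+00] T [-0.01 -0.01 -0.01]
rel plate0 centre: along u -11.716545069358027 lat(tool x) -0.28743930846903476
```

Level now. I'll go down in 1.5 mm steps, watching the force.

Call:
{"api": "step_arm", "payload": {"rows": [[[0,0,0.06,0,0.02,0,0.3]]]}}

```text
time: 5.4
position: [553.8, -139.3, 99.0]
orientation: [0.0, 1.0, -0.03, -0.0]
wrist_force: [0.8, 0.1, 0.4]
opening: 60.0
```

Call:
{"api": "step_arm", "payload": {"rows": [[[0,0,0.06,0,0,0,0.3]]]}}

```text
time: 5.5
position: [553.7, -139.3, 97.4]
orientation: [0.0, 1.0, -0.03, -0.0]
wrist_force: [-0.1, 0.3, 0.1]
opening: 59.9
```

Call:
{"api": "step_arm", "payload": {"rows": [[[0,0,0.06,0,0,0,0.3]]]}}

```text
time: 5.6
position: [553.8, -139.2, 95.8]
orientation: [0.0, 1.0, -0.03, -0.0]
wrist_force: [-0.0, 0.3, -0.5]
opening: 59.5
```

Call:
{"api": "step_arm", "payload": {"rows": [[[0,0,0.03,0,0,0,0.3]]]}}

```text
time: 5.7
position: [553.7, -139.2, 94.8]
orientation: [0.0, 1.0, -0.03, -0.0]
wrist_force: [0.2, -0.2, 1.4]
opening: 59.6
```

Call:
{"api": "step_arm", "payload": {"rows": [[[0,0,0.03,0,0,0,0.3]]]}}

```text
time: 5.8
position: [553.8, -139.2, 94.0]
orientation: [0.0, 1.0, -0.03, -0.0]
wrist_force: [-0.0, -0.6, -0.4]
opening: 59.8
```

Call:
{"api": "step_arm", "payload": {"rows": [[[0,0,0.03,0,0,0,0.3]]]}}

```text
time: 5.9
position: [553.8, -139.2, 93.2]
orientation: [0.0, 1.0, -0.03, -0.0]
wrist_force: [-0.4, 0.4, 0.0]
opening: 59.7
```

Call:
{"api": "step_arm", "payload": {"rows": [[[0,0,0.03,0,0,0,0.3]]]}}

```text
time: 6.0
position: [553.8, -139.2, 92.5]
orientation: [0.0, 1.0, -0.03, -0.0]
wrist_force: [-0.1, 0.7, -0.3]
opening: 60.1
```

Call:
{"api": "step_arm", "payload": {"rows": [[[0,0,0.03,0,0,0,0.3]]]}}

```text
time: 6.1
position: [553.9, -139.2, 91.7]
orientation: [0.0, 1.0, -0.03, -0.0]
wrist_force: [0.8, 0.3, 0.3]
opening: 59.9
```

Call:
{"api": "step_arm", "payload": {"rows": [[[0,0,0.03,0,0,0,0.3]]]}}

```text
time: 6.2
position: [553.9, -139.2, 90.9]
orientation: [0.0, 1.0, -0.03, -0.0]
wrist_force: [0.4, 0.0, 0.2]
opening: 60.1
```

Call:
{"api": "step_arm", "payload": {"rows": [[[0,0,0.03,0,0,0,0.3]]]}}

```text
time: 6.3
position: [553.9, -139.2, 90.1]
orientation: [0.0, 1.0, -0.03, 0.0]
wrist_force: [0.9, -0.1, 0.2]
opening: 60.0
```

Run:
```python
from h import *
s=snap("wrist","4");disp();up(s,200,440,90,320,3,"pics/c4.png")
```

```text
t 6.35 pos [ 553.8 -139.2   90. ] F [ 0.4 -0.7  0.2] open 60.1 yaw -3.38 tilt z [-3.e-04 -5.e-04 -1.e+00] T [-0.03 -0.02 -0.04]
rel plate0 centre: along u -11.592724883067213 lat(tool x) -0.27537400296365505
```

View pics/c4.png

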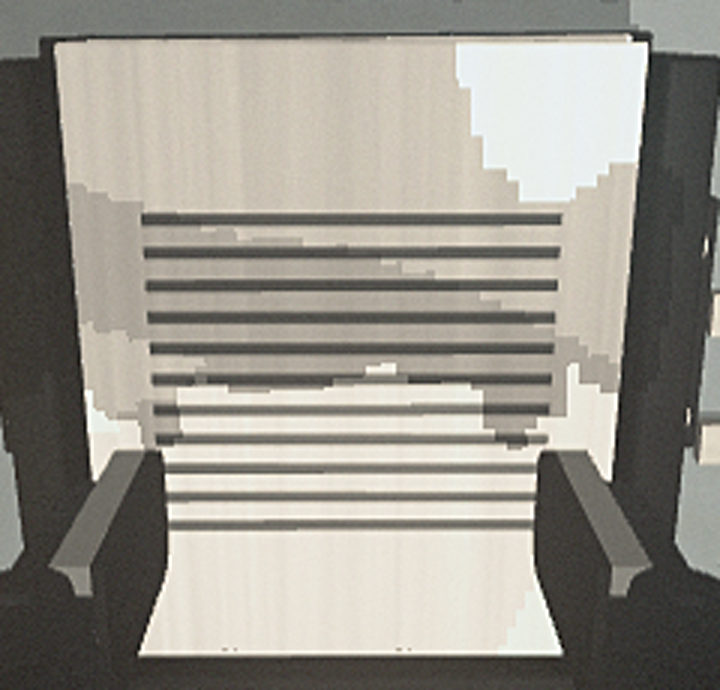

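Call:
{"api": "step_arm", "payload": {"rows": [[[0,0,0.02,0,0,0,0.3]]]}}

```text
time: 6.45
position: [553.9, -139.2, 89.5]
orientation: [0.0, 1.0, -0.03, -0.0]
wrist_force: [0.4, 1.1, 0.3]
opening: 59.9
```

Call:
{"api": "step_arm", "payload": {"rows": [[[0,0,0.02,0,0,0,0.3]]]}}

```text
time: 6.55
position: [553.9, -139.2, 88.9]
orientation: [0.0, 1.0, -0.03, -0.0]
wrist_force: [0.3, -0.6, 0.1]
opening: 59.7
```

Call:
{"api": "step_arm", "payload": {"rows": [[[0,0,0.02,0,0,0,0.3]]]}}

```text
time: 6.65
position: [553.9, -139.2, 88.4]
orientation: [0.0, 1.0, -0.03, -0.0]
wrist_force: [0.3, -0.2, -0.3]
opening: 59.4
```

Call:
{"api": "step_arm", "payload": {"rows": [[[0,0,0.02,0,0,0,0.3]]]}}

```text
time: 6.75
position: [553.9, -139.2, 87.9]
orientation: [0.0, 1.0, -0.03, -0.0]
wrist_force: [0.0, 0.4, -0.1]
opening: 59.7
```

Call:
{"api": "step_arm", "payload": {"rows": [[[0,0,0.02,0,0,0,0.3]]]}}

```text
time: 6.85
position: [553.9, -139.2, 87.3]
orientation: [0.0, 1.0, -0.03, -0.0]
wrist_force: [-0.6, -0.6, -0.4]
opening: 59.9
```

Call:
{"api": "step_arm", "payload": {"rows": [[[0,0,0.02,0,0,0,0.3]]]}}

```text
time: 6.95
position: [553.9, -139.2, 86.8]
orientation: [0.0, 1.0, -0.03, -0.0]
wrist_force: [-0.3, 0.7, -0.6]
opening: 59.6
```

Call:
{"api": "step_arm", "payload": {"rows": [[[0,0,0.02,0,0,0,0.3]]]}}

```text
time: 7.05
position: [553.9, -139.2, 86.2]
orientation: [0.0, 1.0, -0.03, -0.0]
wrist_force: [0.3, -0.1, -0.1]
opening: 60.1
```

Call:
{"api": "step_arm", "payload": {"rows": [[[0,0,0.02,0,0,0,0.3]]]}}

```text
time: 7.15
position: [553.9, -139.2, 85.7]
orientation: [0.0, 1.0, -0.03, -0.0]
wrist_force: [-0.1, 0.1, -0.8]
opening: 59.8
```

Call:
{"api": "step_arm", "payload": {"rows": [[[0,0,0.02,0,0,0,0.3]]]}}

```text
time: 7.25
position: [553.9, -139.2, 85.1]
orientation: [0.0, 1.0, -0.03, -0.0]
wrist_force: [0.3, 0.1, -0.9]
opening: 59.9
```

Call:
{"api": "step_arm", "payload": {"rows": [[[0,0,0.02,0,0,0,0.3]]]}}

```text
time: 7.35
position: [553.9, -139.2, 84.6]
orientation: [0.0, 1.0, -0.03, -0.0]
wrist_force: [-0.3, 0.3, -0.1]
opening: 59.5
```

Call:
{"api": "step_arm", "payload": {"rows": [[[0,0,0.02,0,0,0,0.3]]]}}

```text
time: 7.45
position: [553.9, -139.2, 84.1]
orientation: [0.0, 1.0, -0.03, 0.0]
wrist_force: [0.1, 0.6, 0.1]
opening: 59.9
```

Call:
{"api": "step_arm", "payload": {"rows": [[[0,0,0.02,0,0,0,0.3]]]}}

```text
time: 7.55
position: [553.9, -139.2, 83.5]
orientation: [0.0, 1.0, -0.03, 0.0]
wrist_force: [0.1, 1.0, 0.7]
opening: 59.9
```

Call:
{"api": "step_arm", "payload": {"rows": [[[0,0,0.02,0,0,0,0.3]]]}}

```text
time: 7.65
position: [553.9, -139.2, 82.9]
orientation: [0.0, 1.0, -0.03, -0.0]
wrist_force: [0.2, -0.5, 0.3]
opening: 59.7
```

Run:
```python
from h import *
s=snap("wrist","5");disp();up(s,200,440,90,320,3,"pics/c5.png")
C=cloud(s)
print("plate z",np.median(C[130:150,260:360,2]))
```

```text
t 7.7 pos [ 553.9 -139.2   82.9] F [-0.4 -0.5  0.2] open 59.6 yaw -3.39 tilt z [-1.e-04 -5.e-04 -1.e+00] T [-0.05  0.   -0.03]
rel plate0 centre: along u -11.665290077216046 lat(tool x) -0.22164549167335457
plate z 80.30520312199091
```

View pics/c5.png

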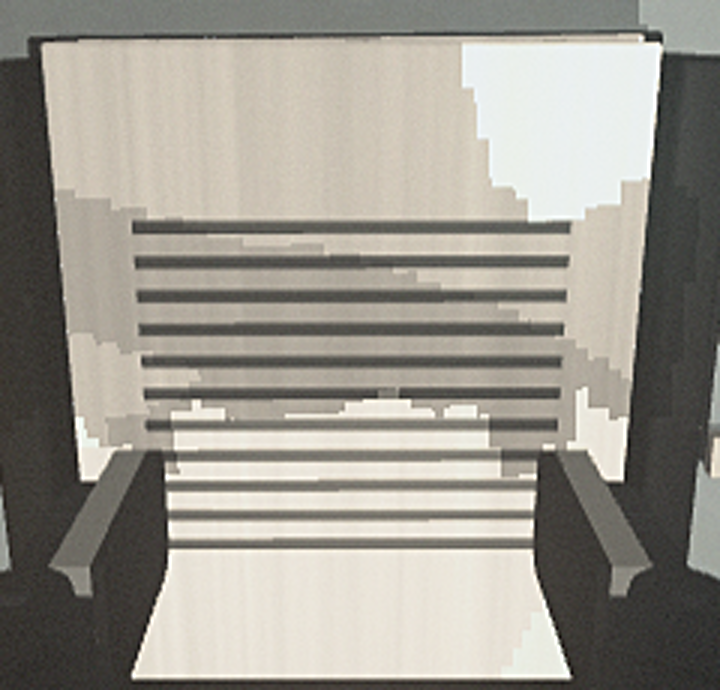

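Run:
```python
from h import *
s=load("wrist5")
for z in (70,80,90,100): print(z,np.round(proj(s,(524,-126.6,z))),np.round(proj(s,(524,-137.6,z))),np.round(proj(s,(583.7,-130.6,z))))
```

```text
70 [264. 215.] [266. 233.] [370. 216.]
80 [261. 222.] [263. 241.] [373. 223.]
90 [257. 229.] [260. 249.] [376. 230.]
100 [254. 238.] [256. 258.] [380. 238.]
```

Call:
{"api": "step_arm", "payload": {"rows": [[[0,0,0.02,0,0,0,0.3]]]}}

```text
time: 7.8
position: [553.9, -139.2, 82.4]
orientation: [0.0, 1.0, -0.03, -0.0]
wrist_force: [-0.3, 0.5, -0.5]
opening: 60.0
```

Call:
{"api": "step_arm", "payload": {"rows": [[[0,0,0.02,0,0,0,0.3]]]}}

```text
time: 7.9
position: [553.9, -139.2, 81.8]
orientation: [0.0, 1.0, -0.03, -0.0]
wrist_force: [-0.1, 0.1, 0.9]
opening: 59.8
```

Call:
{"api": "step_arm", "payload": {"rows": [[[0,0,0.02,0,0,0,0.3]]]}}

```text
time: 8.0
position: [553.9, -139.2, 81.3]
orientation: [0.0, 1.0, -0.03, -0.0]
wrist_force: [-0.5, -0.5, -0.8]
opening: 60.0
```

Call:
{"api": "step_arm", "payload": {"rows": [[[0,0,0.02,0,0,0,0.3]]]}}

```text
time: 8.1
position: [553.9, -139.2, 80.8]
orientation: [0.0, 1.0, -0.03, -0.0]
wrist_force: [0.7, 0.8, -0.4]
opening: 59.6
```

Call:
{"api": "step_arm", "payload": {"rows": [[[0,0,0.02,0,0,0,0.3]]]}}

```text
time: 8.2
position: [553.9, -139.2, 80.2]
orientation: [0.0, 1.0, -0.029, -0.0]
wrist_force: [-0.2, -0.2, 0.2]
opening: 59.7
```

Call:
{"api": "step_arm", "payload": {"rows": [[[0,0,0.02,0,0,0,0.3]]]}}

```text
time: 8.3
position: [553.9, -139.2, 79.7]
orientation: [0.0, 1.0, -0.03, -0.0]
wrist_force: [-0.4, -0.5, 0.0]
opening: 59.7
```

Run:
```python
from h import *
s=snap("side","6");disp();up(s,230,390,130,250,5,"pics/c6.png")
w=snap("wrist","6");C=cloud(w)
up(w,200,440,90,320,3,"pics/c6w.png")
v,u=np.mgrid[235:330,205:290]
sub=C[235:330,205:290]
k=(sub[...,2]>83)
print("finger min z",np.sort(sub[...,2][k])[:5])
for r in range(225,330,8): print(r,[ (int(C[r,c,1]),int(C[r,c,2])) for c in range(215,262,6)])
```

```text
t 8.35 pos [ 553.9 -139.2   79.6] F [0.3 0.5 0.1] open 59.8 yaw -3.38 tilt z [-2.e-04 -5.e-04 -1.e+00] T [0.01 0.03 0.04]
rel plate0 centre: along u -11.636862582439946 lat(tool x) -0.23150949613300473
finger min z [83.00605053 83.00632613 83.00635492 83.00855973 83.00915062]
225 [(-125, 78), (-129, 69), (-125, 81), (-126, 79), (-126, 80), (-126, 80), (-125, 81), (-126, 80)]
233 [(-129, 80), (-133, 71), (-130, 80), (-130, 81), (-130, 80), (-130, 81), (-130, 81), (-131, 80)]
241 [(-133, 82), (-138, 71), (-134, 80), (-135, 79), (-125, 100), (-126, 100), (-125, 101), (-135, 80)]
249 [(-137, 83), (-142, 74), (-139, 79), (-66, 233), (-125, 109), (-125, 110), (-128, 104), (-140, 79)]
257 [(-142, 83), (-129, 109), (-129, 109), (-125, 117), (-125, 117), (-127, 114), (-133, 103), (-145, 80)]
265 [(-129, 115), (-129, 115), (-125, 123), (-126, 123), (-126, 123), (-130, 116), (-136, 105), (-149, 81)]
273 [(-129, 122), (-126, 129), (-125, 129), (-126, 129), (-127, 126), (-133, 116), (-139, 106), (-154, 80)]
281 [(-124, 136), (-125, 136), (-126, 134), (-127, 133), (-130, 127), (-136, 119), (-143, 107), (-159, 81)]
289 [(-124, 142), (-125, 141), (-129, 134), (-130, 133), (-134, 126), (-139, 119), (-147, 107), (-165, 79)]
297 [(-124, 147), (-124, 146), (-124, 146), (-133, 133), (-137, 127), (-142, 120), (-170, 80), (-170, 79)]
305 [(-124, 150), (-125, 149), (-125, 149), (-137, 133), (-140, 128), (-146, 120), (-175, 80), (-175, 80)]
313 [(-119, 160), (-119, 161), (-120, 160), (-120, 160), (-143, 129), (-180, 79), (-180, 80), (-180, 80)]
321 [(-120, 163), (-120, 163), (-120, 163), (-120, 163), (-120, 164), (-188, 77), (-188, 76), (-188, 77)]
329 [(-120, 166), (-120, 166), (-120, 166), (-120, 167), (-120, 167), (-189, 82), (-188, 83), (-189, 82)]
```

View pics/c6.png

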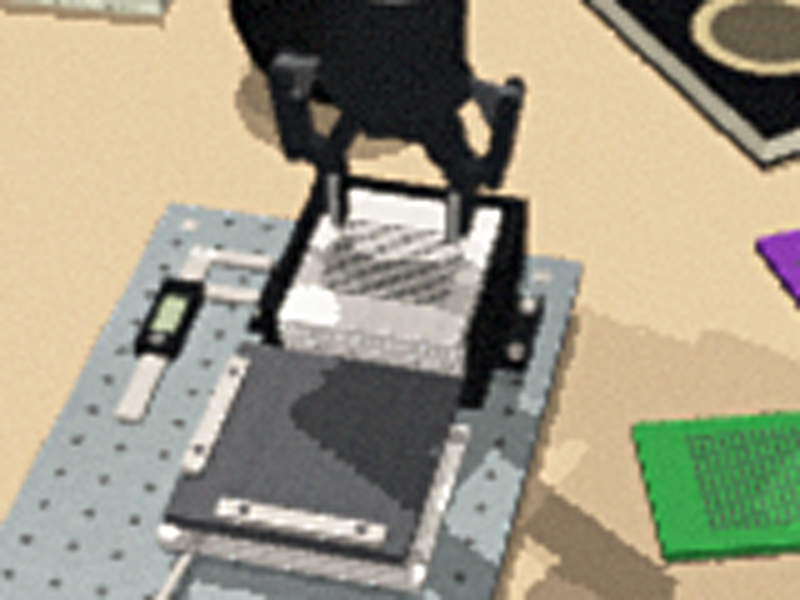

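View pics/c6w.png

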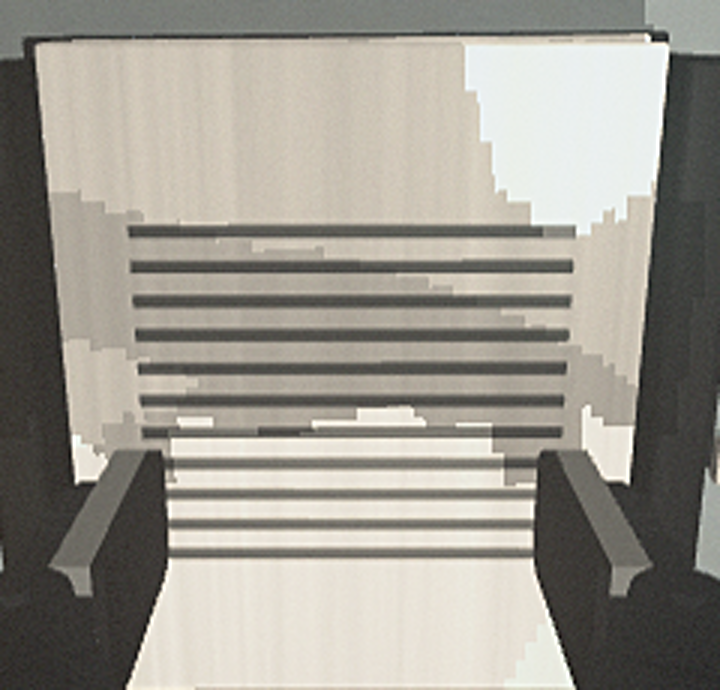

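The depth image shows the fingertips still about 20 mm above the plate: tips at z≈100, plate at 80. I'll keep going on the visual gap, carefully.

Call:
{"api": "step_arm", "payload": {"rows": [[[0,0,0.08,0,0,0,0.3],[0,0,0.08,0,0,0,0.3],[0,0,0.08,0,0,0,0.3],[0,0,0.08,0,0,0,0.3]]]}}

```text
time: 8.8
position: [554.0, -139.3, 71.2]
orientation: [0.0, 1.0, -0.03, 0.0]
wrist_force: [-0.0, -0.3, -0.5]
opening: 59.8
```

Call:
{"api": "step_arm", "payload": {"rows": [[[0,0,0.03,0,0,0,0.3],[0,0,0.03,0,0,0,0.3]]]}}

```text
time: 9.0
position: [553.8, -139.2, 69.2]
orientation: [0.0, 1.0, -0.03, -0.0]
wrist_force: [-0.1, -0.7, -0.7]
opening: 59.5
```

Run:
```python
from h import *
disp()
w=snap("wrist","7");C=cloud(w)
up(w,200,440,90,320,3,"pics/c7w.png")
print("plate",np.median(C[130:150,260:360,2]))
for r in range(233,262,4): print(r,[ (int(C[r,c,1]),int(C[r,c,2])) for c in range(239,262,3)])
for r in range(233,262,4): print(r,[ (int(C[r,c,1]),int(C[r,c,2])) for c in range(376,399,3)])
```

```text
t 9.0 pos [ 553.8 -139.2   69.2] F [-0.1 -0.7 -0.7] open 59.5 yaw -3.39 tilt z [-3.e-04 -4.e-04 -1.e+00] T [ 0.01 -0.04 -0.04]
rel plate0 centre: along u -11.642346042972516 lat(tool x) -0.2789342232558472
plate 80.34488757542658
233 [(-126, 79), (-126, 80), (-126, 79), (-126, 79), (-126, 80), (-126, 79), (-126, 81), (-126, 81)]
237 [(-128, 80), (-128, 80), (-128, 80), (-66, 222), (-129, 79), (-129, 79), (-128, 80), (-129, 79)]
241 [(-125, 92), (-125, 91), (-126, 90), (-125, 91), (-125, 91), (-131, 80), (-130, 80), (-131, 80)]
245 [(-125, 95), (-125, 96), (-125, 95), (-126, 94), (-127, 92), (-130, 86), (-133, 80), (-133, 80)]
249 [(-125, 99), (-125, 99), (-126, 98), (-126, 97), (-129, 92), (-132, 86), (-135, 80), (-135, 80)]
253 [(-126, 102), (-126, 102), (-125, 103), (-128, 98), (-131, 93), (-133, 87), (-137, 80), (-137, 80)]
257 [(-126, 106), (-125, 107), (-126, 105), (-129, 99), (-132, 94), (-136, 87), (-140, 80), (-139, 80)]
261 [(-126, 109), (-125, 110), (-128, 104), (-131, 99), (-134, 94), (-137, 88), (-141, 81), (-142, 80)]
233 [(-130, 80), (-130, 80), (-130, 80), (-130, 81), (-130, 79), (-130, 80), (-130, 80), (-131, 79)]
237 [(-132, 80), (-132, 80), (-132, 80), (-132, 81), (-132, 80), (-133, 79), (-132, 80), (-132, 80)]
241 [(-134, 80), (-134, 80), (-129, 91), (-129, 91), (-130, 90), (-130, 90), (-130, 90), (-135, 79)]
245 [(-136, 80), (-134, 86), (-131, 92), (-129, 95), (-129, 95), (-130, 94), (-130, 94), (-129, 96)]
249 [(-138, 81), (-136, 86), (-132, 93), (-130, 98), (-129, 100), (-129, 99), (-129, 99), (-130, 98)]
253 [(-141, 80), (-137, 87), (-134, 93), (-131, 98), (-129, 104), (-130, 102), (-129, 103), (-130, 102)]
257 [(-143, 80), (-139, 87), (-136, 94), (-134, 98), (-130, 104), (-129, 107), (-129, 106), (-129, 106)]
261 [(-145, 80), (-141, 87), (-138, 94), (-135, 99), (-132, 105), (-129, 109), (-129, 109), (-130, 109)]
```

View pics/c7w.png

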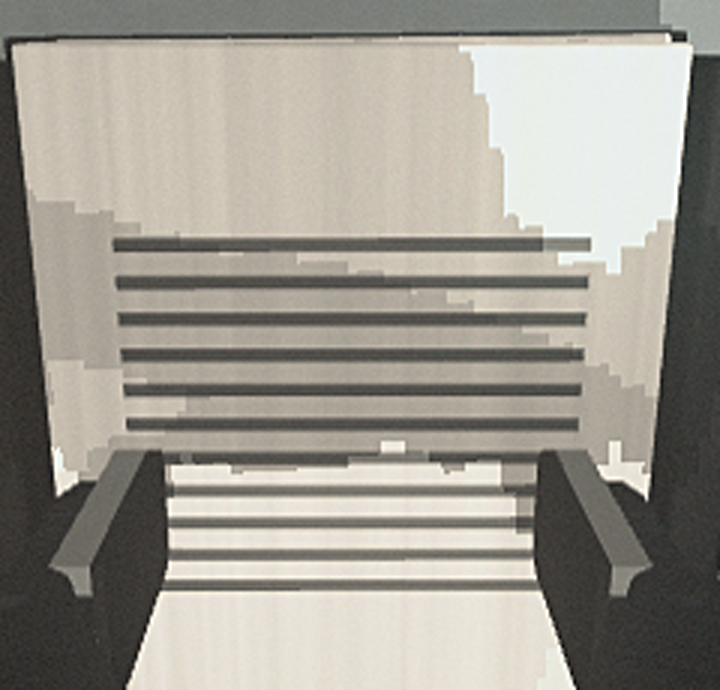

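Call:
{"api": "step_arm", "payload": {"rows": [[[0,0,0.03,0,0,0,0.3],[0,0,0.03,0,0,0,0.3],[0,0,0.03,0,0,0,0.3]]]}}

```text
time: 9.35
position: [553.9, -139.2, 66.8]
orientation: [0.0, 1.0, -0.03, -0.0]
wrist_force: [-0.2, 0.1, 0.6]
opening: 59.9
```

Call:
{"api": "step_arm", "payload": {"rows": [[[0,0,0.02,0,0,0,0.3]]]}}

```text
time: 9.45
position: [553.9, -139.2, 66.3]
orientation: [0.0, 1.0, -0.03, -0.0]
wrist_force: [0.3, -0.2, -0.9]
opening: 59.8
```

Call:
{"api": "step_arm", "payload": {"rows": [[[0,0,0.02,0,0,0,0.3]]]}}

```text
time: 9.55
position: [553.9, -139.2, 65.7]
orientation: [0.0, 1.0, -0.03, -0.0]
wrist_force: [-0.2, 0.6, 1.4]
opening: 59.9
```

Call:
{"api": "step_arm", "payload": {"rows": [[[0,0,0.02,0,0,0,0.3]]]}}

```text
time: 9.65
position: [553.9, -139.2, 65.2]
orientation: [0.0, 1.0, -0.03, -0.0]
wrist_force: [-0.1, -0.5, 0.1]
opening: 59.4
```

Call:
{"api": "step_arm", "payload": {"rows": [[[0,0,0.02,0,0,0,0.3]]]}}

```text
time: 9.75
position: [553.9, -139.2, 64.7]
orientation: [0.0, 1.0, -0.03, -0.0]
wrist_force: [0.5, -0.5, 0.5]
opening: 60.0
```

Call:
{"api": "step_arm", "payload": {"rows": [[[0,0,0.02,0,0,0,0.3]]]}}

```text
time: 9.85
position: [554.0, -139.2, 64.2]
orientation: [0.0, 1.0, -0.03, -0.0]
wrist_force: [-2.5, -0.1, 5.3]
opening: 59.8
```

Call:
{"api": "step_arm", "payload": {"rows": [[[0,0,0.02,0,0,0,0.3]]]}}

```text
time: 9.95
position: [554.0, -139.2, 64.2]
orientation: [0.0, 1.0, -0.03, 0.0]
wrist_force: [-1.6, 1.2, 7.0]
opening: 59.9
```

Contact at TCP z≈64.2, with about 7 N from a 0.02 press. I'll start dragging (+u = −tool y), with the press trimmed to about 6 N.

Call:
{"api": "step_arm", "payload": {"rows": [[[0,-0.06,0.018,0,0,0,0.3]]]}}

```text
time: 10.05
position: [554.3, -138.3, 64.2]
orientation: [0.001, 1.0, -0.029, 0.0]
wrist_force: [-0.1, -1.7, 3.8]
opening: 60.0
```

Call:
{"api": "step_arm", "payload": {"rows": [[[0,-0.1,0.018,0,0,0,0.3]]]}}

```text
time: 10.15
position: [554.8, -136.5, 64.3]
orientation: [0.001, 1.0, -0.029, 0.001]
wrist_force: [-0.5, -1.3, 4.7]
opening: 59.9
```

Run:
```python
from h import *
disp()
```

```text
t 10.15 pos [ 554.8 -136.5   64.3] F [-0.5 -1.3  4.7] open 59.9 yaw -3.34 tilt z [ 0.0016 -0.003  -1.    ] T [-0.26  0.27  0.06]
rel plate0 centre: along u -8.847693647523744 lat(tool x) 0.5716938016363808
```

Call:
{"api": "step_arm", "payload": {"rows": [[[-0.02,-0.1,0.022,0.03,-0.01,0,0.3]]]}}

```text
time: 10.25
position: [555.0, -134.5, 64.3]
orientation: [0.001, 1.0, -0.029, 0.001]
wrist_force: [-2.6, -3.4, 6.5]
opening: 59.8
```

Call:
{"api": "step_arm", "payload": {"rows": [[[-0.02,-0.1,0.022,0.02,-0.01,0,0.3]]]}}

```text
time: 10.35
position: [555.0, -132.5, 64.3]
orientation: [0.001, 1.0, -0.028, 0.001]
wrist_force: [-1.2, -2.4, 5.9]
opening: 59.9
```

Call:
{"api": "step_arm", "payload": {"rows": [[[-0.02,-0.1,0.022,0.02,-0.01,0,0.3]]]}}

```text
time: 10.45
position: [555.0, -130.5, 64.3]
orientation: [0.001, 1.0, -0.028, 0.001]
wrist_force: [-1.0, -2.8, 5.6]
opening: 60.1
```

Run:
```python
from h import *
disp()
s=snap("wrist","8")
up(s,170,470,50,320,2.5,"pics/c8.png")
```

```text
t 10.45 pos [ 555.  -130.5   64.3] F [-1.  -2.8  5.6] open 60.1 yaw -3.22 tilt z [ 0.0022 -0.0011 -1.    ] T [-0.42  0.4   0.11]
rel plate0 centre: along u -2.8647088377013126 lat(tool x) 0.3674945622910477
```

View pics/c8.png

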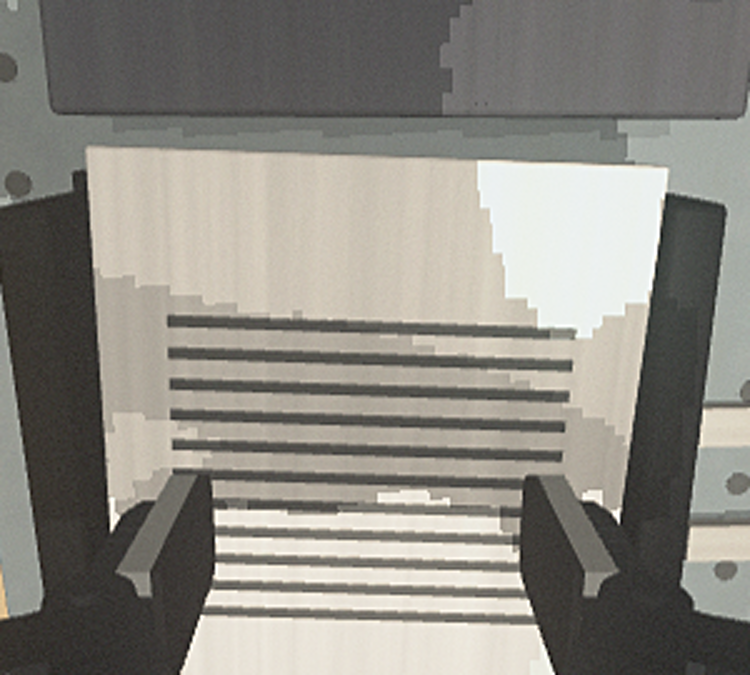

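The plate moves (leading edge at crop (90,150) to (665,168)), but it has turned about 2° clockwise because the left finger carries the load. I'll shift the load to the right finger.

Call:
{"api": "step_arm", "payload": {"rows": [[[0,-0.04,0.02,0.02,-0.12,0,0.3]]]}}

```text
time: 10.6
position: [555.2, -129.5, 64.4]
orientation: [-0.0, 1.0, -0.028, -0.003]
wrist_force: [-2.0, -2.0, 8.0]
opening: 59.5
```

Run:
```python
from h import *
disp()
```

```text
t 10.6 pos [ 555.2 -129.5   64.4] F [-2. -2.  8.] open 59.5 yaw -3.22 tilt z [-6.6e-03  5.0e-04 -1.0e+00] T [-0.33  0.1  -0.07]
rel plate0 centre: along u -1.824947886304941 lat(tool x) 0.4939666914810619
```

Call:
{"api": "step_arm", "payload": {"rows": [[[0,-0.1,0.022,0.02,-0.12,0,0.3]]]}}

```text
time: 10.7
position: [556.0, -127.6, 64.7]
orientation: [-0.0, 1.0, -0.028, -0.007]
wrist_force: [-1.8, -2.7, 7.2]
opening: 59.7
```

Run:
```python
from h import *
disp()
```

```text
t 10.7 pos [ 556.  -127.6   64.7] F [-1.8 -2.7  7.2] open 59.7 yaw -3.24 tilt z [-0.0145  0.0014 -0.9999] T [-0.42 -0.   -0.09]
rel plate0 centre: along u 0.08205931940770171 lat(tool x) 1.2110488934284076
```

Call:
{"api": "step_arm", "payload": {"rows": [[[-0.02,-0.12,0.016,0.02,-0.01,0,0.3]]]}}

```text
time: 10.8
position: [556.7, -125.0, 64.7]
orientation: [-0.001, 1.0, -0.029, -0.007]
wrist_force: [1.2, -0.9, 2.6]
opening: 59.6
```

Call:
{"api": "step_arm", "payload": {"rows": [[[-0.02,-0.12,0.018,0.02,-0.01,0,0.3]]]}}

```text
time: 10.9
position: [557.1, -122.1, 64.6]
orientation: [-0.001, 1.0, -0.029, -0.006]
wrist_force: [-0.7, -2.2, 5.0]
opening: 60.2
```

Call:
{"api": "step_arm", "payload": {"rows": [[[-0.02,-0.12,0.018,0.02,-0.01,0,0.3]]]}}

```text
time: 11.0
position: [557.4, -119.4, 64.6]
orientation: [-0.002, 1.0, -0.029, -0.006]
wrist_force: [-1.3, -3.1, 6.3]
opening: 59.8
```

```bash
cat >> h.py <<'E'
def rx():
    S=disp();F=S["wrist_force"];T=S["torque"];print("rx mm",1000*(-.155*F[0]-T[1])/F[2])
E
python3 - <<'E'
from h import *
rx()
s=snap("wrist","9")
up(s,170,470,50,320,2.5,"pics/c9.png")
E
```

```text
t 11.0 pos [ 557.4 -119.4   64.6] F [-1.3 -3.1  6.3] open 59.8 yaw -3.3 tilt z [-0.0111  0.0039 -0.9999] T [-0.41 -0.05 -0.14]
rel plate0 centre: along u 8.353625825304492 lat(tool x) 2.0942116902631547
rx mm 39.91829975094234
```

View pics/c9.png

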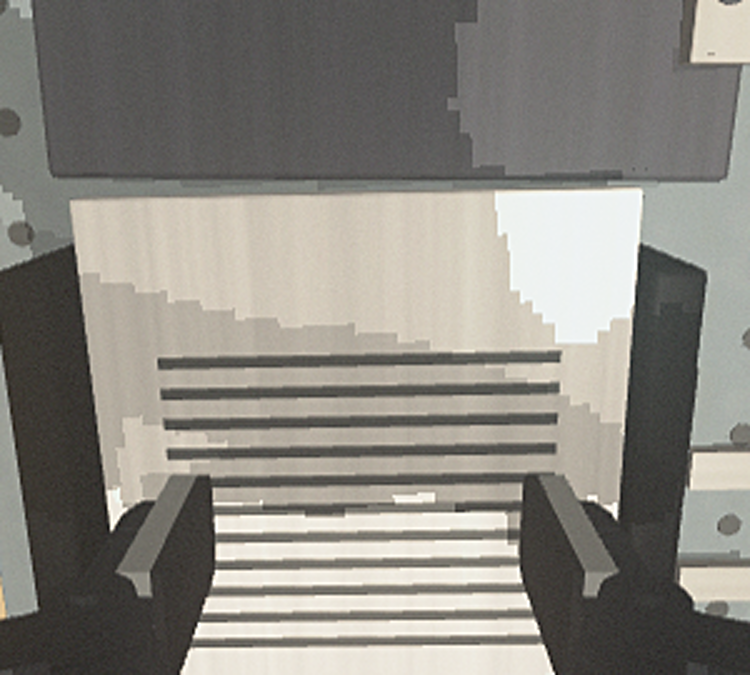

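Now it is about 1° the other way (leading edge at crop (72,200) to (640,190)). I'll rebalance and continue.

Call:
{"api": "step_arm", "payload": {"rows": [[[-0.03,-0.12,0.018,-0.01,0.06,0,0.3]]]}}

```text
time: 11.15
position: [557.5, -116.2, 64.4]
orientation: [-0.001, 1.0, -0.029, -0.002]
wrist_force: [-0.8, -1.8, 4.0]
opening: 59.4
```

Call:
{"api": "step_arm", "payload": {"rows": [[[-0.03,-0.12,0.018,-0.01,0.03,0,0.3]]]}}

```text
time: 11.25
position: [557.3, -113.2, 64.2]
orientation: [-0.0, 1.0, -0.029, -0.0]
wrist_force: [-0.5, -2.8, 6.2]
opening: 59.8
```

Run:
```python
from h import *
rx()
```

```text
t 11.25 pos [ 557.3 -113.2   64.2] F [-0.5 -2.8  6.2] open 59.8 yaw -3.32 tilt z [-8.e-04  7.e-04 -1.e+00] T [-0.43 -0.1  -0.06]
rel plate0 centre: along u 14.517874741136087 lat(tool x) 1.6396816952351676
rx mm 28.62320058432793
```

Call:
{"api": "step_arm", "payload": {"rows": [[[-0.03,-0.12,0.02,-0.01,0,0,0.3]]]}}

```text
time: 11.35
position: [557.3, -110.4, 64.2]
orientation: [0.001, 1.0, -0.029, 0.0]
wrist_force: [-0.1, -3.6, 7.5]
opening: 59.6
```

Run:
```python
from h import *
rx()
s=snap("wrist","10")
up(s,170,470,50,320,2.5,"pics/c10.png")
```

```text
t 11.35 pos [ 557.3 -110.4   64.2] F [-0.1 -3.6  7.5] open 59.6 yaw -3.29 tilt z [ 9.0e-04 -1.3e-03 -1.0e+00] T [-0.48  0.19 -0.02]
rel plate0 centre: along u 17.34587168897876 lat(tool x) 1.4305280401122247
rx mm -22.894273799051227
```

View pics/c10.png

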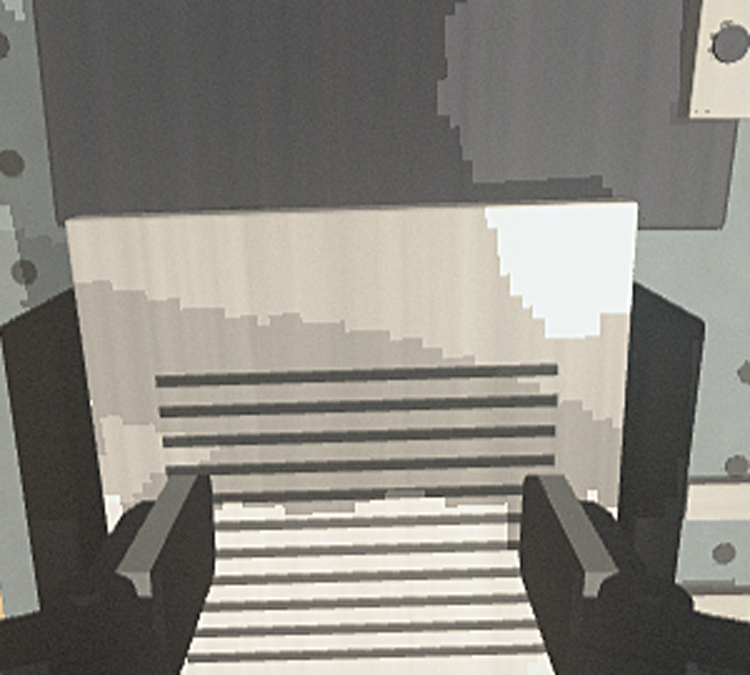

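Call:
{"api": "step_arm", "payload": {"rows": [[[-0.03,-0.13,0.019,0.02,0,0,0.3]]]}}

```text
time: 11.5
position: [557.2, -106.8, 64.3]
orientation: [0.0, 1.0, -0.028, 0.001]
wrist_force: [0.1, -1.8, 5.7]
opening: 59.5
```

Call:
{"api": "step_arm", "payload": {"rows": [[[-0.03,-0.13,0.019,0.01,-0.02,0,0.3]]]}}

```text
time: 11.6
position: [557.1, -103.6, 64.3]
orientation: [0.0, 1.0, -0.028, 0.001]
wrist_force: [0.2, -1.5, 6.1]
opening: 59.6
```

Call:
{"api": "step_arm", "payload": {"rows": [[[-0.03,-0.13,0.019,0.01,-0.02,0,0.3]]]}}

```text
time: 11.7
position: [556.9, -100.4, 64.3]
orientation: [0.0, 1.0, -0.027, 0.001]
wrist_force: [0.4, -2.1, 6.2]
opening: 59.8
```

Run:
```python
from h import *
rx()
s=snap("wrist","11")
up(s,170,470,50,320,2.5,"pics/c11.png")
```

```text
t 11.7 pos [ 556.9 -100.4   64.3] F [ 0.4 -2.1  6.2] open 59.8 yaw -3.13 tilt z [ 1.6e-03 -7.0e-04 -1.0e+00] T [-0.46  0.14  0.08]
rel plate0 centre: along u 27.229953501500834 lat(tool x) 0.5098414956864648
rx mm -33.984566740315834
```

View pics/c11.png

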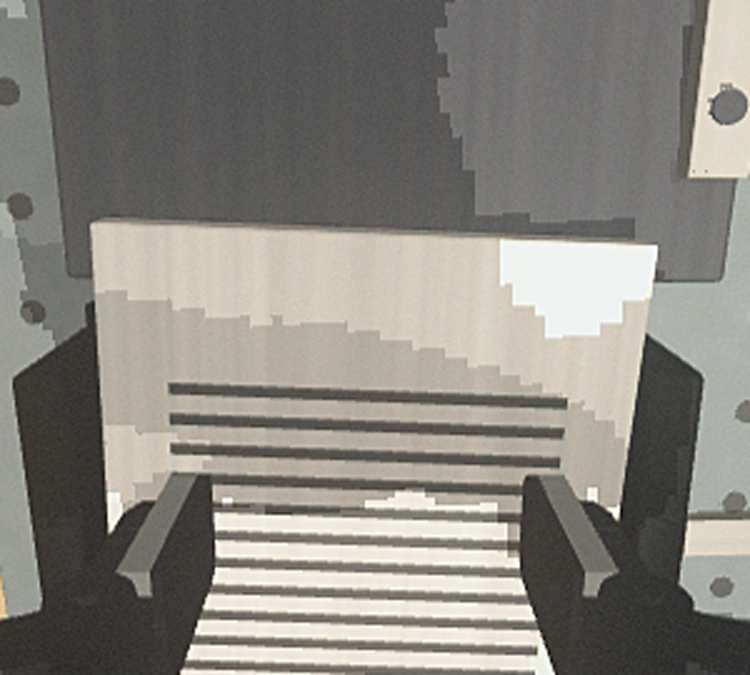

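Call:
{"api": "step_arm", "payload": {"rows": [[[0,-0.13,0.02,0.02,-0.06,0,0.3]]]}}

```text
time: 11.85
position: [557.4, -96.9, 64.2]
orientation: [-0.0, 1.0, -0.027, -0.001]
wrist_force: [-0.8, -3.0, 8.2]
opening: 59.8
```

Call:
{"api": "step_arm", "payload": {"rows": [[[0,-0.13,0.018,0.01,-0.04,0,0.3]]]}}

```text
time: 11.95
position: [558.1, -93.7, 64.4]
orientation: [-0.0, 1.0, -0.027, -0.002]
wrist_force: [-0.8, -1.8, 6.8]
opening: 59.4
```

Call:
{"api": "step_arm", "payload": {"rows": [[[0,-0.13,0.018,0.01,-0.01,0,0.3]]]}}

```text
time: 12.05
position: [558.6, -90.4, 64.3]
orientation: [-0.0, 1.0, -0.027, -0.002]
wrist_force: [0.4, -2.6, 5.9]
opening: 59.9
```

Run:
```python
from h import *
rx()
s=snap("wrist","12")
up(s,170,470,50,320,2.5,"pics/c12.png")
```

```text
t 12.05 pos [558.6 -90.4  64.3] F [ 0.4 -2.6  5.9] open 59.9 yaw -3.1 tilt z [-0.0033  0.0011 -1.    ] T [-0.44 -0.1  -0.07]
rel plate0 centre: along u 37.330057898171596 lat(tool x) 1.5714811537603384
rx mm 6.5600176686104845
```

View pics/c12.png

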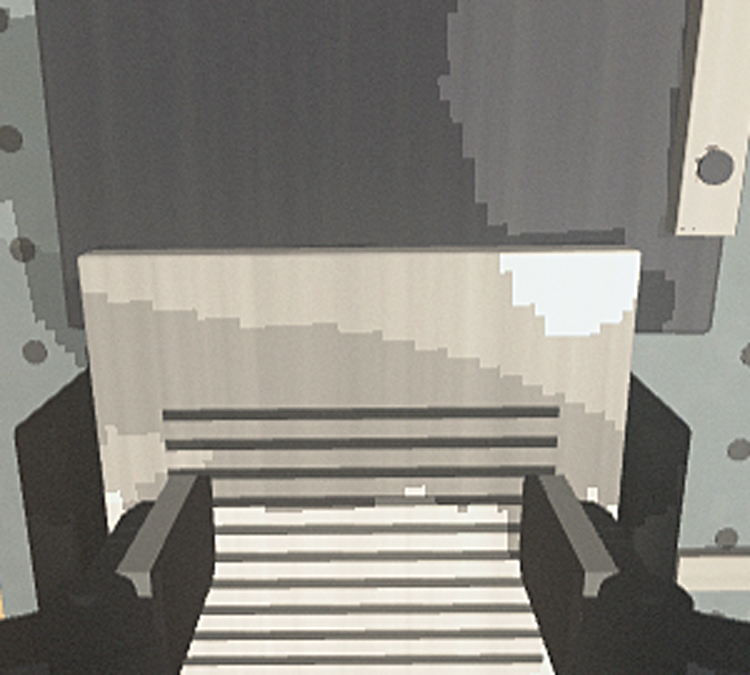

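Nearly straight now and the load is balanced. I'll drag a bit further.

Call:
{"api": "step_arm", "payload": {"rows": [[[-0.03,-0.13,0.019,0.01,-0.01,0.02,0.3]]]}}

```text
time: 12.2
position: [558.6, -86.8, 64.3]
orientation: [-0.001, 1.0, -0.028, -0.001]
wrist_force: [-1.4, -3.2, 5.9]
opening: 60.1
```

Call:
{"api": "step_arm", "payload": {"rows": [[[-0.03,-0.13,0.019,0.01,-0.02,0.02,0.3]]]}}

```text
time: 12.3
position: [558.5, -83.6, 64.3]
orientation: [-0.001, 1.0, -0.029, -0.001]
wrist_force: [-0.8, -2.5, 6.8]
opening: 59.9
```

Run:
```python
from h import *
rx()
s=load("wrist12")
c=(plane(s,170+80/2.5,50+254/2.5,81.5)+plane(s,170+640/2.5,50+250/2.5,81.5))/2
print(c,"travel",(c-[558.4,-67.8,81.5])@np.array([.06,.998,0]))
s=snap("wrist","13")
up(s,170,470,50,320,2.5,"pics/c13.png")
s=snap("top","13");up(s,280,400,140,240,6,"pics/t13.png")
```

```text
t 12.3 pos [558.5 -83.6  64.3] F [-0.8 -2.5  6.8] open 59.9 yaw -3.28 tilt z [-0.0022  0.0015 -1.    ] T [-0.47 -0.1  -0.04]
rel plate0 centre: along u 44.164801276083466 lat(tool x) 1.0395394694796536
rx mm 34.12412064914537
[559.54024046 -38.45678385  81.5       ] travel 29.35294414236134
```

View pics/c13.png

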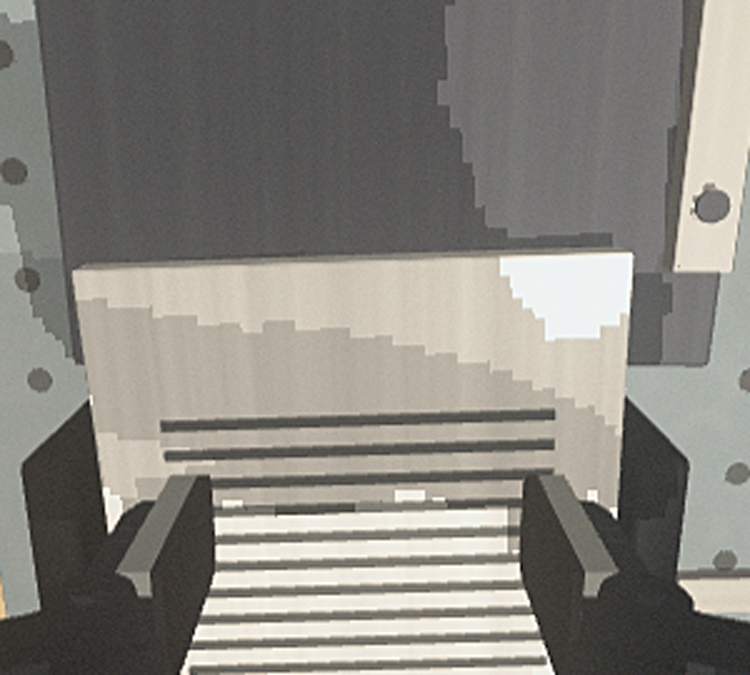

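Call:
{"api": "step_arm", "payload": {"rows": [[[-0.03,-0.13,0.019,0.0,0.03,0,0.3]]]}}

```text
time: 12.5
position: [558.5, -80.0, 64.3]
orientation: [-0.001, 1.0, -0.028, 0.001]
wrist_force: [2.4, -2.8, 7.0]
opening: 59.7
```

Call:
{"api": "step_arm", "payload": {"rows": [[[-0.03,-0.13,0.019,0.01,0,0,0.3]]]}}

```text
time: 12.6
position: [558.4, -76.8, 64.3]
orientation: [-0.0, 1.0, -0.028, 0.002]
wrist_force: [0.3, -3.2, 7.9]
opening: 60.1
```

Call:
{"api": "step_arm", "payload": {"rows": [[[-0.03,-0.1,0.018,0.01,0,0,0.3]]]}}

```text
time: 12.7
position: [558.3, -74.4, 64.3]
orientation: [-0.0, 1.0, -0.027, 0.002]
wrist_force: [0.6, -2.6, 6.0]
opening: 59.9
```

Call:
{"api": "step_arm", "payload": {"rows": [[[0,0,-0.3,0,0,0,0.3],[0,0,-0.6,0,0,0,0.3]]]}}

```text
time: 12.9
position: [554.8, -71.9, 84.8]
orientation: [-0.002, 1.0, -0.027, -0.002]
wrist_force: [0.0, 0.5, 0.7]
opening: 59.6
```

Run:
```python
from h import *
rx()
s=snap("wrist","14")
up(s,170,470,50,320,2.5,"pics/c14.png")
s=snap("top","14");up(s,280,400,140,240,6,"pics/t14.png")
```

```text
t 12.9 pos [554.8 -71.9  84.8] F [0.  0.5 0.7] open 59.6 yaw -3.14 tilt z [-0.0033  0.0049 -1.    ] T [-0.05  0.06 -0.  ]
rel plate0 centre: along u 55.6363937202417 lat(tool x) -3.297601505611248
rx mm -95.37698383153557
```

View pics/c14.png

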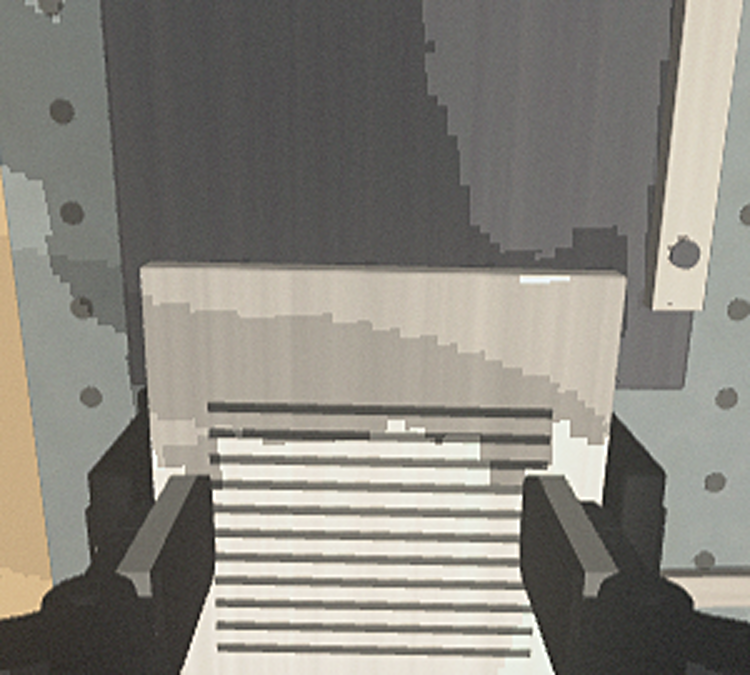

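View pics/t14.png

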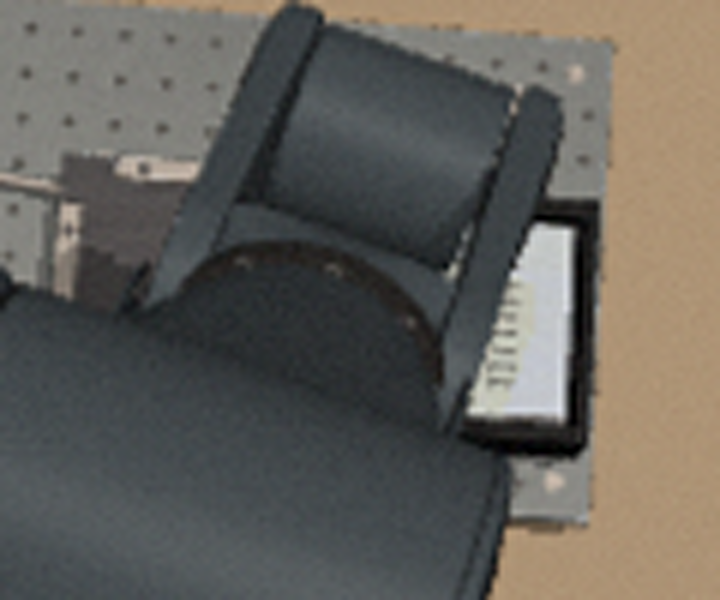

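Run:
```python
from h import *
s=load("wrist14")
a=plane(s,170+142/2.5,50+265/2.5,81.5);b=plane(s,170+625/2.5,50+272/2.5,81.5);c=(a+b)/2
print(a,b,c,"travel",(c-[558.4,-67.8,81.5])@np.array([.06,.998,0]),"yaw",np.degrees(np.arctan2(*(b-a)[[1,0]])))
C=cloud(s)
for r in range(236,262,4): print(r,[ tuple(C[r,q].astype(int)) for q in range(236,258,5)])
```

```text
[511.33700011 -23.11055354  81.5       ] [608.79752502 -29.9749495   81.5       ] [560.06726256 -26.54275152  81.5       ] travel 41.2747697385112 yaw -4.028836195344482
236 [(np.int64(510), np.int64(-67), np.int64(80)), (np.int64(512), np.int64(-67), np.int64(79)), (np.int64(515), np.int64(-67), np.int64(79)), (np.int64(518), np.int64(-67), np.int64(80)), (np.int64(521), np.int64(-67), np.int64(80))]
240 [(np.int64(509), np.int64(-69), np.int64(79)), (np.int64(520), np.int64(-58), np.int64(106)), (np.int64(522), np.int64(-58), np.int64(105)), (np.int64(524), np.int64(-58), np.int64(105)), (np.int64(520), np.int64(-70), np.int64(79))]
244 [(np.int64(518), np.int64(-58), np.int64(109)), (np.int64(520), np.int64(-58), np.int64(109)), (np.int64(523), np.int64(-58), np.int64(110)), (np.int64(524), np.int64(-60), np.int64(107)), (np.int64(520), np.int64(-73), np.int64(79))]
248 [(np.int64(519), np.int64(-58), np.int64(114)), (np.int64(521), np.int64(-58), np.int64(114)), (np.int64(524), np.int64(-58), np.int64(114)), (np.int64(524), np.int64(-61), np.int64(108)), (np.int64(520), np.int64(-75), np.int64(80))]
252 [(np.int64(520), np.int64(-58), np.int64(118)), (np.int64(522), np.int64(-59), np.int64(117)), (np.int64(524), np.int64(-59), np.int64(117)), (np.int64(524), np.int64(-63), np.int64(108)), (np.int64(520), np.int64(-77), np.int64(81))]
256 [(np.int64(521), np.int64(-58), np.int64(122)), (np.int64(523), np.int64(-58), np.int64(121)), (np.int64(524), np.int64(-60), np.int64(118)), (np.int64(524), np.int64(-65), np.int64(109)), (np.int64(519), np.int64(-80), np.int64(78))]
260 [(np.int64(522), np.int64(-58), np.int64(124)), (np.int64(524), np.int64(-58), np.int64(125)), (np.int64(524), np.int64(-61), np.int64(119)), (np.int64(524), np.int64(-67), np.int64(109)), (np.int64(519), np.int64(-82), np.int64(80))]
```

The plate has moved 41 mm and is nearly straight. I'll go back behind its trailing edge (tool y +96 mm) with the fingers raised, then descend to 3 mm above plate 2.

Call:
{"api": "step_arm", "payload": {"rows": [[[0.06,0.95,-0.1,0,0,0.02,0.3],[0.02,0.95,0,0,0,0.02,0.3],[0,0.95,0,0,0,0,0.3],[0,0.9,0,0,0,0,0.3],[0,0,0,0,0,0,0.3]]]}}

```text
time: 13.5
position: [550.6, -164.9, 85.6]
orientation: [-0.004, 1.0, -0.028, -0.002]
wrist_force: [0.5, -0.5, -0.2]
opening: 60.1
```

Run:
```python
from h import *
disp()
s=snap("wrist","15")
up(s,140,500,60,330,2,"pics/c15.png")
```

```text
t 13.5 pos [ 550.6 -164.9   85.6] F [ 0.5 -0.5 -0.2] open 60.1 yaw -3.15 tilt z [-0.0038  0.0081 -1.    ] T [-0.04 -0.03  0.01]
rel plate0 centre: along u -37.50264404131343 lat(tool x) -1.9297936178286361
```

View pics/c15.png

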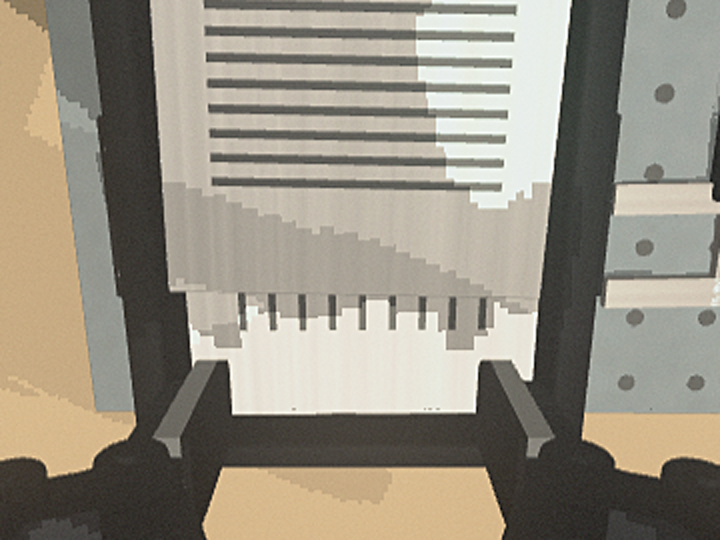

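Run:
```python
from h import *
s=load("wrist15")
f=lambda x,y,z:plane(s,140+x/2,60+y/2,z)
u=np.array([.06,.998,0]);o=np.array([554.8,-127.6,0]);l=np.array([.998,-.06,0])
for n,p in dict(tL=(168,290,81.5),tR=(540,298,81.5),p2rear=(355,413,73.5),wallin=(355,414,84.5),wallL=(190,370,84.5),wallR=(535,370,84.5)).items():
  q=f(*p);print(n,q.round(1),"u",((q-o)@u).round(1),"l",((q-o)@l).round(1))
```

```text
tL [ 501.8 -142.2   81.5] u -17.8 l -52.0
tR [ 600.5 -149.9   81.5] u -19.6 l 46.9
p2rear [ 549.2 -185.7   73.5] u -58.4 l -2.1
wallin [ 549.5 -180.    84.5] u -52.6 l -2.2
wallL [ 505.6 -164.3   84.5] u -39.5 l -46.9
wallR [ 598.8 -169.4   84.5] u -39.1 l 46.4
```

Call:
{"api": "step_arm", "payload": {"rows": [[[0.08,0.12,0.3,-0.1,0.05,0.04,0.3],[0,0,0.3,0,0,0,0.3],[0,0,0,0,0,0,0.3]]]}}

```text
time: 13.85
position: [550.3, -163.2, 67.9]
orientation: [-0.002, 1.0, -0.028, -0.003]
wrist_force: [-0.0, 0.4, -0.4]
opening: 60.3
```

Run:
```python
from h import *
disp()
s=snap("wrist","16")
up(s,140,500,60,330,2,"pics/c16.png")
```

```text
t 13.85 pos [ 550.3 -163.2   67.9] F [-0.   0.4 -0.4] open 60.3 yaw -3.24 tilt z [-0.0049  0.0037 -1.    ] T [-0.01 -0.02  0.  ]
rel plate0 centre: along u -35.83367549157213 lat(tool x) -2.3136919006433336
```

View pics/c16.png

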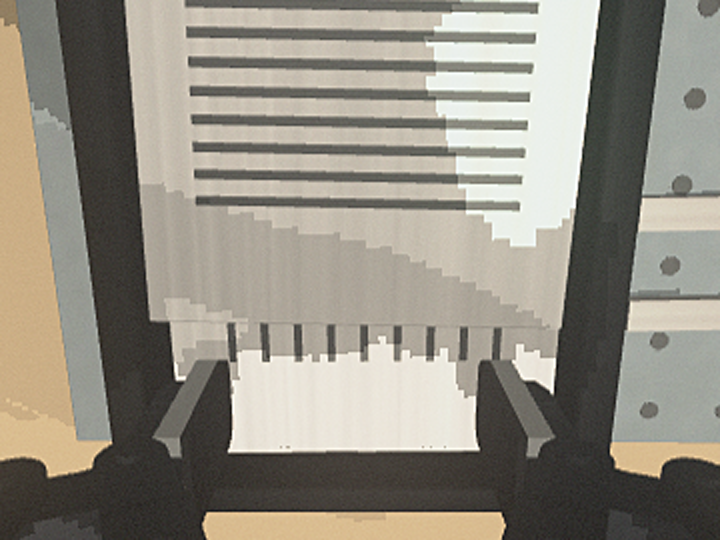

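Call:
{"api": "step_arm", "payload": {"rows": [[[0,0.12,0.16,-0.05,0.06,0.02,0.3],[0,0.04,0.12,0,0,0,0.3]]]}}

```text
time: 14.1
position: [550.6, -166.3, 60.9]
orientation: [0.001, 1.0, -0.028, 0.0]
wrist_force: [-0.4, 0.5, 0.3]
opening: 60.0
```

Run:
```python
from h import *
disp()
```

```text
t 14.1 pos [ 550.6 -166.3   60.9] F [-0.4  0.5  0.3] open 60.0 yaw -3.23 tilt z [ 7.0e-04 -1.1e-03 -1.0e+00] T [ 0.01  0.03 -0.02]
rel plate0 centre: along u -38.89252284815747 lat(tool x) -1.8728219576357366
```

Call:
{"api": "step_arm", "payload": {"rows": [[[0,0,0.05,0,0,0,0.3]]]}}

```text
time: 14.2
position: [550.6, -166.2, 59.3]
orientation: [0.001, 1.0, -0.028, 0.0]
wrist_force: [-0.1, -0.2, -0.3]
opening: 60.2
```

Call:
{"api": "step_arm", "payload": {"rows": [[[0,-0.12,0,0,0,0,0.3],[0,-0.1,0,0,0,0,0.3]]]}}

```text
time: 14.4
position: [550.9, -160.7, 59.2]
orientation: [0.0, 1.0, -0.028, 0.0]
wrist_force: [0.5, -0.1, 0.7]
opening: 59.6
```

Call:
{"api": "step_arm", "payload": {"rows": [[[0,-0.1,0,0,0,0,0.3],[0,-0.1,0,0,0,0,0.3]]]}}

```text
time: 14.6
position: [551.6, -155.5, 59.5]
orientation: [0.001, 1.0, -0.028, 0.001]
wrist_force: [-0.3, -0.5, -0.3]
opening: 59.7
```

Run:
```python
from h import *
disp()
s=snap("wrist","17")
up(s,140,500,60,330,2,"pics/c17.png")
```

```text
t 14.6 pos [ 551.6 -155.5   59.5] F [-0.3 -0.5 -0.3] open 59.7 yaw -3.24 tilt z [ 0.0015 -0.0018 -1.    ] T [-0.13  0.01  0.05]
rel plate0 centre: along u -28.057309714579585 lat(tool x) -1.5537354056595951
```

View pics/c17.png

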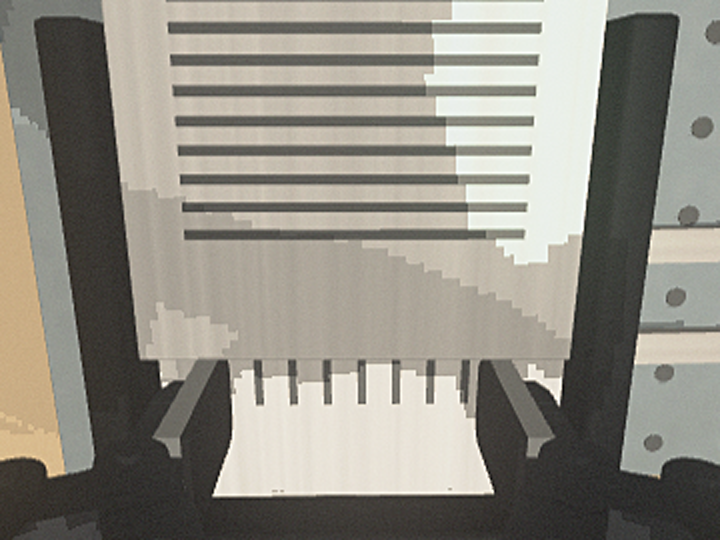

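Both fingers sit squarely behind the trailing edge (crop row 358). I'll push forward, checking force and height.

Call:
{"api": "step_arm", "payload": {"rows": [[[-0.01,-0.2,0.003,0.01,-0.01,0.0,0.3],[-0.01,-0.2,0.003,0.01,-0.01,0,0.3],[-0.01,-0.2,0.003,0.01,-0.01,0,0.3],[-0.01,-0.2,0.003,0.01,-0.01,0,0.3]]]}}

```text
time: 15.05
position: [552.1, -134.2, 59.6]
orientation: [-0.001, 1.0, -0.028, -0.0]
wrist_force: [0.6, -0.3, 1.4]
opening: 59.6
```

Run:
```python
from h import *
disp()
s=snap("wrist","18")
up(s,140,500,60,330,2,"pics/c18.png")
```

```text
t 15.05 pos [ 552.1 -134.2   59.6] F [ 0.6 -0.3  1.4] open 59.6 yaw -3.25 tilt z [-7.0e-04  1.2e-03 -1.0e+00] T [-0.17 -0.03  0.04]
rel plate0 centre: along u -6.776411293125165 lat(tool x) -2.30475768511333
```

View pics/c18.png

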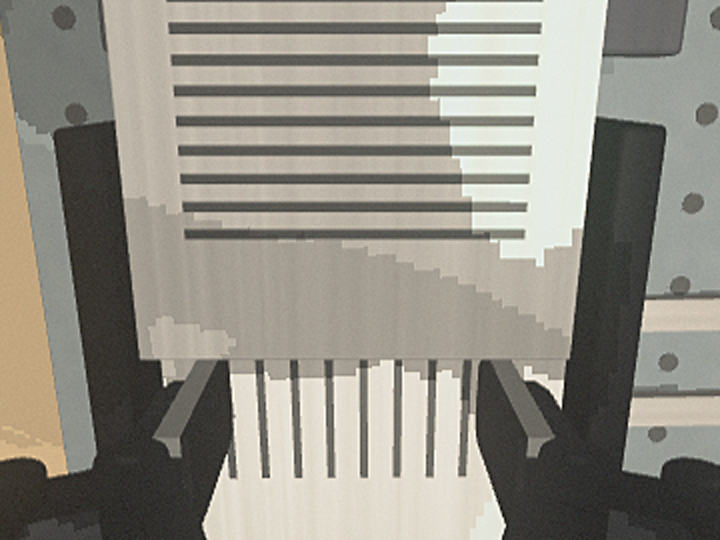

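It pushes cleanly and plate 2 has not moved. Continuing.

Call:
{"api": "step_arm", "payload": {"rows": [[[-0.01,-0.2,0.006,0.0,0,0.0,0.3],[-0.01,-0.2,0.006,0.01,-0.01,0,0.3],[-0.01,-0.2,0.006,0,-0.01,0,0.3],[-0.01,-0.2,0.006,0.01,-0.01,0,0.3]]]}}

```text
time: 15.5
position: [551.9, -111.6, 58.9]
orientation: [-0.002, 1.0, -0.028, -0.002]
wrist_force: [0.2, -0.2, -0.2]
opening: 60.0
```

Call:
{"api": "step_arm", "payload": {"rows": [[[-0.01,-0.2,0.004,0.0,0,0.0,0.3],[-0.01,-0.2,0.004,0.01,0,0,0.3],[-0.01,-0.2,0.004,0,0,0,0.3],[-0.01,-0.2,0.004,0.01,0,0,0.3]]]}}

```text
time: 15.9
position: [552.2, -89.7, 58.5]
orientation: [-0.003, 1.0, -0.028, -0.002]
wrist_force: [-0.4, -1.0, -0.2]
opening: 60.0
```

Run:
```python
from h import *
disp()
s=snap("wrist","19")
up(s,120,520,30,330,2,"pics/c19.png")
```

```text
t 15.9 pos [552.2 -89.7  58.5] F [-0.4 -1.  -0.2] open 60.0 yaw -3.22 tilt z [-0.0036  0.0055 -1.    ] T [-0.14 -0.09  0.  ]
rel plate0 centre: along u 37.63367256970132 lat(tool x) -4.9036105816301
```

View pics/c19.png

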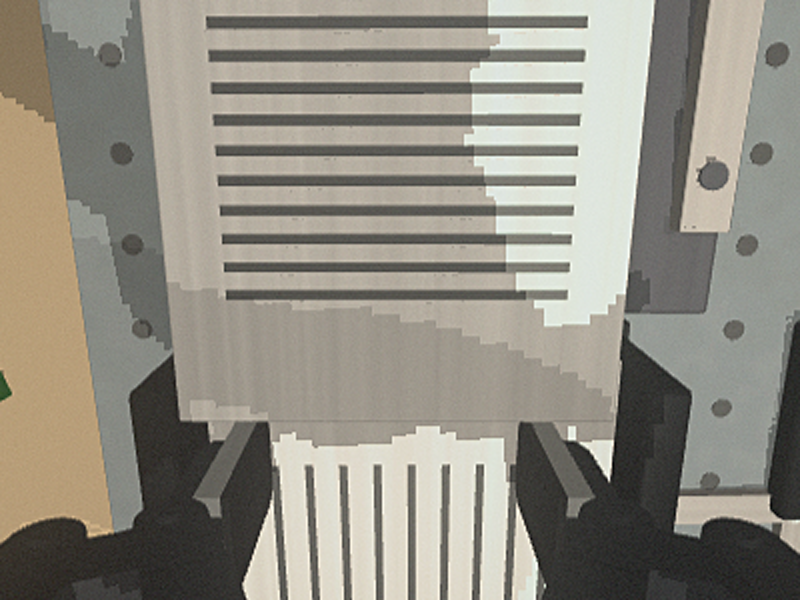

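Call:
{"api": "step_arm", "payload": {"rows": [[[0.02,-0.18,0,-0.02,0.03,0.0,0.3],[0.03,-0.18,0,-0.02,0.01,0,0.3],[0.03,-0.18,0,-0.02,0,0,0.3],[0.03,-0.14,0,0,0,0,0.3]]]}}

```text
time: 16.35
position: [555.3, -70.8, 58.5]
orientation: [-0.0, 1.0, -0.028, -0.001]
wrist_force: [0.0, -0.3, -0.2]
opening: 59.7
```

Run:
```python
from h import *
disp()
s=snap("wrist","20")
up(s,120,520,0,300,2,"pics/c20.png")
s=snap("side","20");up(s,200,380,140,290,4,"pics/s20.png")
```

```text
t 16.35 pos [555.3 -70.8  58.5] F [ 0.  -0.3 -0.2] open 59.7 yaw -3.21 tilt z [-0.0021  0.001  -1.    ] T [-0.2   0.04  0.04]
rel plate0 centre: along u 56.76335581601463 lat(tool x) -2.903322179215011
```

View pics/c20.png

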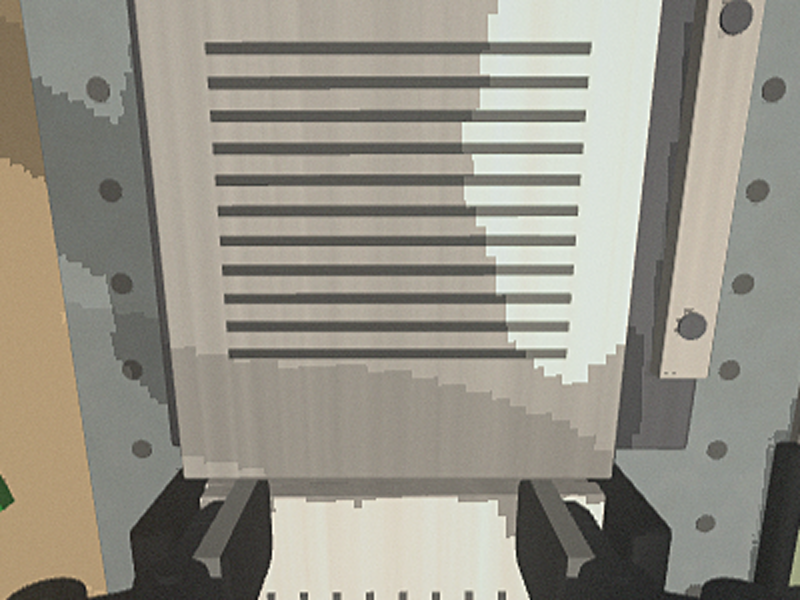

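View pics/s20.png

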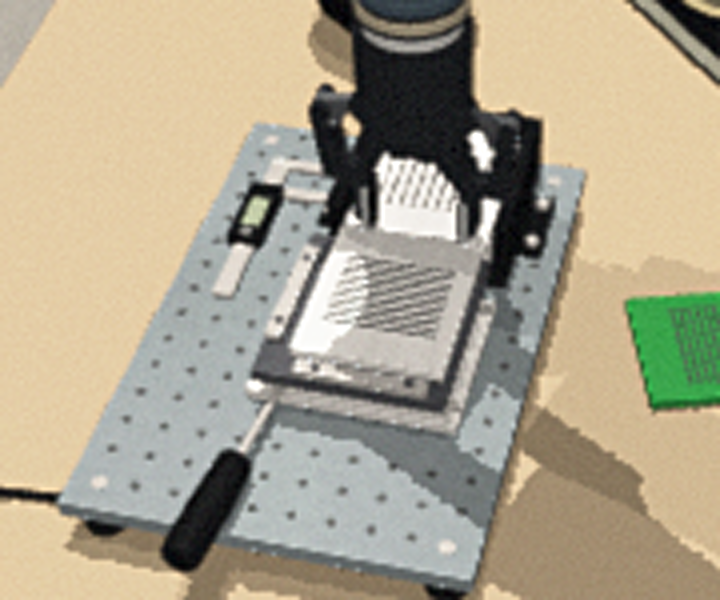

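It is on the bed, about 5 mm short of the stop, with a clear gap to the fence. I'll push gently towards the stop in small rows.

Call:
{"api": "step_arm", "payload": {"rows": [[[0.01,-0.06,0,0,0,0.0,0.3],[0,-0.05,0,0,0,0,0.3]]]}}

```text
time: 16.65
position: [556.0, -67.9, 58.5]
orientation: [-0.0, 1.0, -0.028, -0.001]
wrist_force: [-0.6, -1.8, -0.6]
opening: 60.0
```

Call:
{"api": "step_arm", "payload": {"rows": [[[0,-0.03,0,0,0,0.0,0.3]]]}}

```text
time: 16.75
position: [556.1, -67.2, 58.5]
orientation: [-0.0, 1.0, -0.028, -0.001]
wrist_force: [-1.0, -0.8, -0.7]
opening: 59.8
```

Call:
{"api": "step_arm", "payload": {"rows": [[[0,-0.025,0,0,0,0.0,0.3]]]}}

```text
time: 16.85
position: [556.2, -66.6, 58.5]
orientation: [-0.0, 1.0, -0.028, -0.001]
wrist_force: [-0.3, -0.6, 0.3]
opening: 60.1
```

Call:
{"api": "step_arm", "payload": {"rows": [[[0,-0.025,0,0,0,0.0,0.3]]]}}

```text
time: 16.95
position: [556.2, -66.1, 58.5]
orientation: [-0.0, 1.0, -0.028, -0.001]
wrist_force: [-0.3, -0.7, -0.9]
opening: 60.2
```

Call:
{"api": "step_arm", "payload": {"rows": [[[0,-0.025,0,0,0,0.0,0.3]]]}}

```text
time: 17.05
position: [556.2, -65.6, 58.5]
orientation: [-0.0, 1.0, -0.028, -0.001]
wrist_force: [-0.9, -0.4, -0.5]
opening: 59.7
```

Run:
```python
from h import *
disp()
```

```text
t 17.05 pos [556.2 -65.6  58.5] F [-0.9 -0.4 -0.5] open 59.7 yaw -3.22 tilt z [-1.5e-03  6.0e-04 -1.0e+00] T [-0.14 -0.02 -0.01]
rel plate0 centre: along u 61.969445313736905 lat(tool x) -2.3100917468721818
```

Call:
{"api": "step_arm", "payload": {"rows": [[[0,-0.025,0,0,0,0.0,0.3]]]}}

```text
time: 17.15
position: [556.3, -65.0, 58.5]
orientation: [-0.0, 1.0, -0.028, -0.001]
wrist_force: [-0.8, -1.1, -0.9]
opening: 59.7
```

Call:
{"api": "step_arm", "payload": {"rows": [[[0,-0.025,0,0,0,0.0,0.3]]]}}

```text
time: 17.25
position: [556.3, -64.8, 58.5]
orientation: [0.0, 1.0, -0.028, -0.001]
wrist_force: [-1.4, -3.5, -0.4]
opening: 59.9
```

Call:
{"api": "step_arm", "payload": {"rows": [[[0,-0.025,0,0,0,0.0,0.3]]]}}

```text
time: 17.35
position: [556.3, -64.7, 58.5]
orientation: [0.001, 1.0, -0.028, -0.001]
wrist_force: [0.1, -5.2, 0.1]
opening: 59.8
```

Call:
{"api": "step_arm", "payload": {"rows": [[[0,-0.025,0,0,0,0.0,0.3]]]}}

```text
time: 17.45
position: [556.3, -64.7, 58.5]
orientation: [0.001, 1.0, -0.028, -0.001]
wrist_force: [-1.0, -5.0, -0.6]
opening: 59.8
```

Call:
{"api": "step_arm", "payload": {"rows": [[[0,-0.025,0,0,0,0.0,0.3]]]}}

```text
time: 17.55
position: [556.3, -64.7, 58.5]
orientation: [0.002, 1.0, -0.028, -0.001]
wrist_force: [-0.6, -4.7, 0.3]
opening: 59.8
```

Run:
```python
from h import *
disp()
s=snap("side","21");up(s,230,350,170,260,6,"pics/s21.png")
```

```text
t 17.55 pos [556.3 -64.7  58.5] F [-0.6 -4.7  0.3] open 59.8 yaw -3.16 tilt z [-0.0018 -0.003  -1.    ] T [-0.84  0.22 -0.06]
rel plate0 centre: along u 62.84229850833235 lat(tool x) -2.2744061659276156
```

View pics/s21.png

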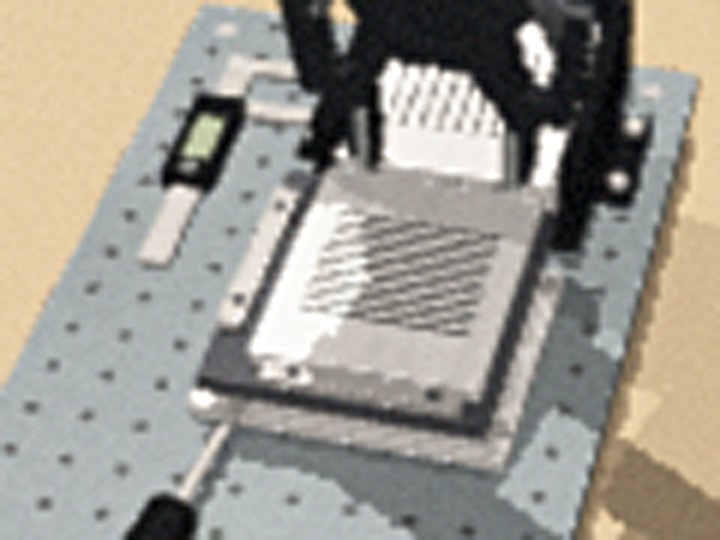

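The plate is against the end stop (5 N reaction, no more advance). Now I'll back off, rise and turn 90° to push from the robot side towards the fence.

Call:
{"api": "step_arm", "payload": {"rows": [[[0,0.25,0,0,0,0.0,0.3],[0,0,-0.6,0,0,0,0.3],[0,0,-1,0,0,0,0.3],[0,0,-0.6,0,0,0.5,0.3],[0,0,0,0,0,1,0.3],[0,0,0,0,0,1,0.3],[0,0,0,0,0,1,0.3],[0,0,0,0,0,1,0.3]]]}}

```text
time: 18.4
position: [556.1, -66.5, 115.7]
orientation: [-0.004, 0.977, -0.215, -0.001]
wrist_force: [0.1, 0.0, 0.4]
opening: 59.6
```

Call:
{"api": "step_arm", "payload": {"rows": [[[0,0,0,0,0,1,0.3],[0,0,0,0,0,1,0.3],[0,0,0,0,0,1,0.3],[0,0,0,0,0,1,0.3],[0,0,0,0,0,1,0.3],[0,0,0,0,0,1,0.3],[0,0,0,0,0,1,0.3],[0,0,0,0,0,1,0.3]]]}}

```text
time: 19.2
position: [555.9, -61.3, 115.8]
orientation: [-0.009, 0.851, -0.525, -0.005]
wrist_force: [-0.4, -0.2, -0.1]
opening: 59.9
```

Call:
{"api": "step_arm", "payload": {"rows": [[[0,0,0,0,0,1,0.3],[0,0,0,0,0,1,0.3],[0,0,0,0,0,1,0.3],[0,0,0,0,0,1,0.3],[0,0,0,0,0,1,0.3],[0,0,0,0,0,1,0.3]]]}}

```text
time: 19.8
position: [555.7, -57.3, 115.7]
orientation: [0.011, -0.694, 0.72, 0.011]
wrist_force: [-0.1, 0.7, 0.4]
opening: 59.3
```

Run:
```python
from h import *
disp()
```

```text
t 19.8 pos [555.7 -57.3 115.7] F [-0.1  0.7  0.4] open 59.3 yaw -92.15 tilt z [ 4.000e-04  3.000e-02 -9.996e-01] T [-0.04  0.02 -0.01]
rel plate0 centre: along u 70.21649978919446 lat(tool x) -3.3389063037934714
```

Call:
{"api": "step_arm", "payload": {"rows": [[[-0.87,1,0,0,0.37,0.2,0.3],[-0.87,1,0,0,0,0,0.3],[-0.8,1,0,0,0,0,0.3],[0,0,0,0,0,0,0.3]]]}}

```text
time: 20.2
position: [482.4, 12.9, 116.0]
orientation: [0.002, -0.685, 0.728, 0.001]
wrist_force: [-0.2, 0.9, -0.2]
opening: 59.6
```

Run:
```python
from h import *
disp()
s=snap("wrist","22");cv2.imwrite
s2=snap("top","22");up(s2,240,400,130,240,5,"pics/t22.png")
```

```text
t 20.2 pos [482.4  12.9 116. ] F [-0.2  0.9 -0.2] open 59.6 yaw -93.48 tilt z [ 6.e-04  4.e-03 -1.e+00] T [0.02 0.07 0.06]
rel plate0 centre: along u 135.88787858523816 lat(tool x) -80.71393000942284
```

View pics/wrist22.png

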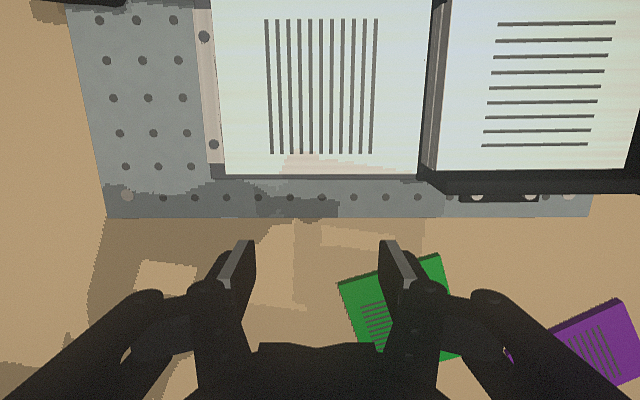

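View pics/t22.png

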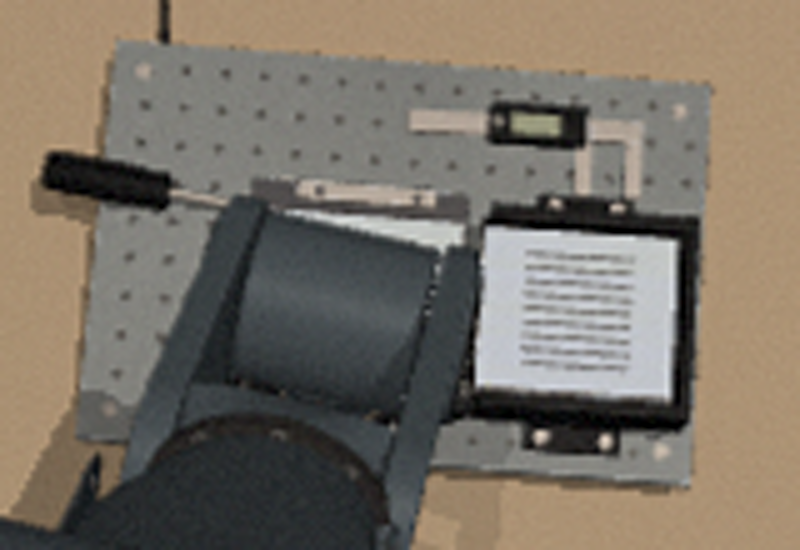

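The plate lies against the stop (left). I'll descend beside it and approach the fence direction (−tool y).

Call:
{"api": "step_arm", "payload": {"rows": [[[0,0,0.8,0,0.05,0,0.3],[0,0,0.8,0,0,0,0.3],[0,0,0.5,0,0,0,0.3],[0,0,0,0,0,0,0.3]]]}}

```text
time: 20.7
position: [497.2, 7.1, 64.2]
orientation: [0.007, -0.684, 0.73, -0.009]
wrist_force: [-0.3, -0.5, -0.4]
opening: 59.9
```

Run:
```python
from h import *
disp()
```

```text
t 20.7 pos [497.2   7.1  64.2] F [-0.3 -0.5 -0.4] open 59.9 yaw -93.75 tilt z [ 0.0218 -0.004  -0.9998] T [-0.03  0.06  0.04]
rel plate0 centre: along u 130.99930247064242 lat(tool x) -65.58753339152791
```

Call:
{"api": "step_arm", "payload": {"rows": [[[-0.1,0.5,0,-0.27,-0.05,-0.05,0.3],[0,0,0,0,0,0,0.3]]]}}

```text
time: 20.9
position: [486.0, 9.5, 64.2]
orientation: [0.001, -0.685, 0.729, 0.0]
wrist_force: [0.6, -0.1, 0.7]
opening: 59.4
```

Run:
```python
from h import *
disp()
s=snap("wrist","23")
```

```text
t 20.9 pos [486.    9.5  64.2] F [ 0.6 -0.1  0.7] open 59.4 yaw -93.6 tilt z [ 6.0e-04  1.8e-03 -1.0e+00] T [-0.04  0.01  0.03]
rel plate0 centre: along u 132.73110796260053 lat(tool x) -76.91591736263487
```

View pics/wrist23.png

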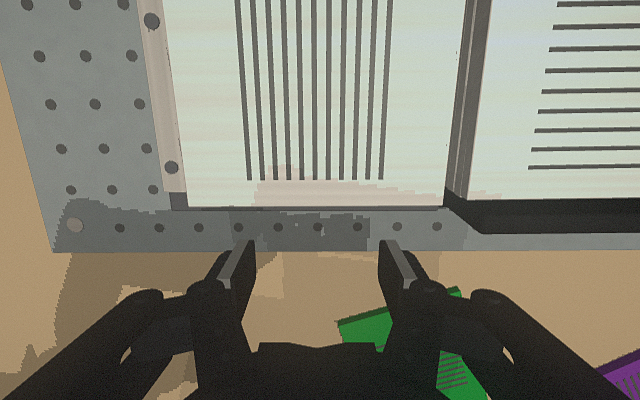

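Call:
{"api": "step_arm", "payload": {"rows": [[[0,0,0.1,0,0.02,0,0.3],[0,0,0.1,0,0,0,0.3],[0,0,0.04,0,0,0,0.3]]]}}

```text
time: 21.25
position: [489.1, 8.8, 59.7]
orientation: [0.002, -0.684, 0.729, -0.003]
wrist_force: [0.4, -0.1, 0.0]
opening: 59.8
```

Call:
{"api": "step_arm", "payload": {"rows": [[[0,-0.12,0,0,0,0,0.3],[0,-0.12,0,0,0,0,0.3]]]}}

```text
time: 21.45
position: [495.0, 8.5, 59.8]
orientation: [0.002, -0.684, 0.729, -0.003]
wrist_force: [0.5, 0.9, 0.4]
opening: 59.7
```

Run:
```python
from h import *
disp()
```

```text
t 21.45 pos [495.    8.5  59.8] F [0.5 0.9 0.4] open 59.7 yaw -93.61 tilt z [ 0.0075 -0.0014 -1.    ] T [-0.07  0.01  0.01]
rel plate0 centre: along u 132.260668206307 lat(tool x) -67.81703108546877
```

Call:
{"api": "step_arm", "payload": {"rows": [[[0,-0.04,0.03,-0.09,-0.02,0,0.3],[0,-0.04,0.03,0,0,0,0.3]]]}}

```text
time: 21.65
position: [498.1, 8.3, 58.4]
orientation: [0.001, -0.685, 0.729, -0.0]
wrist_force: [0.6, -0.6, -0.6]
opening: 59.8
```

Call:
{"api": "step_arm", "payload": {"rows": [[[0,-0.06,0,0,0,0,0.3],[0,-0.06,0,0,0,0,0.3]]]}}

```text
time: 21.85
position: [500.9, 8.2, 58.2]
orientation: [0.0, -0.685, 0.729, 0.0]
wrist_force: [-1.5, -0.0, 0.5]
opening: 59.9
```

Run:
```python
from h import *
disp()
s=snap("wrist","24");up(s,120,520,0,300,2,"pics/c24.png")
```

```text
t 21.85 pos [500.9   8.2  58.2] F [-1.5 -0.   0.5] open 59.9 yaw -93.59 tilt z [-2.e-04  8.e-04 -1.e+00] T [0.04 0.2  0.02]
rel plate0 centre: along u 132.31102300165898 lat(tool x) -61.972178469991974
```

View pics/c24.png

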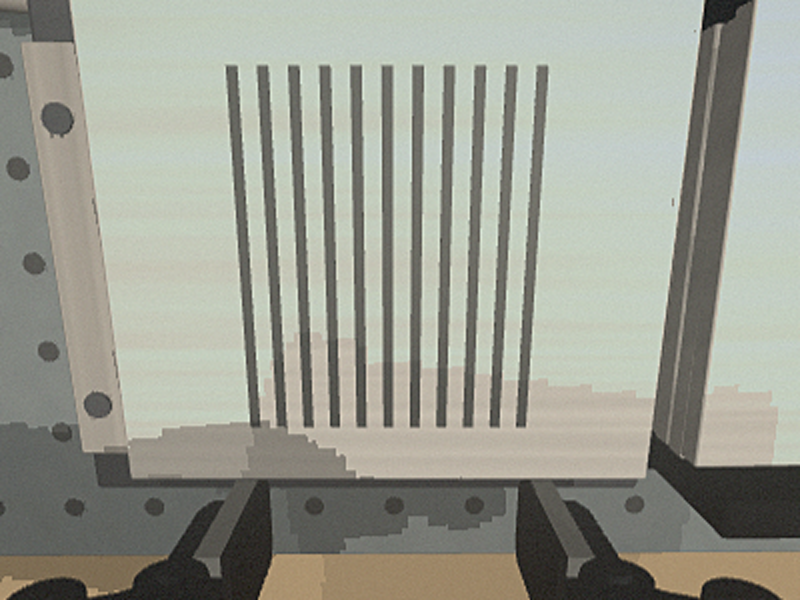

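Both fingers are at the plate's near edge (crop row 478). I'll push it towards the fence.

Call:
{"api": "step_arm", "payload": {"rows": [[[0,-0.06,0.003,0,0,0,0.3],[0,-0.06,0.003,0,0,0,0.3],[0,-0.05,0,0,0,0,0.3]]]}}

```text
time: 22.2
position: [504.3, 8.1, 57.9]
orientation: [-0.0, -0.685, 0.729, 0.001]
wrist_force: [-1.3, -0.0, 0.4]
opening: 59.7
```

Call:
{"api": "step_arm", "payload": {"rows": [[[0,-0.04,0,0,0,0,0.3],[0,-0.03,0,0,0,0,0.3]]]}}

```text
time: 22.4
position: [506.0, 8.1, 57.9]
orientation: [-0.001, -0.685, 0.729, 0.001]
wrist_force: [-1.2, 0.1, 1.3]
opening: 59.8
```

Call:
{"api": "step_arm", "payload": {"rows": [[[0,-0.025,0,0,0,0,0.3]]]}}

```text
time: 22.5
position: [506.7, 8.0, 57.9]
orientation: [-0.001, -0.685, 0.729, 0.001]
wrist_force: [-0.1, -0.2, 0.4]
opening: 59.6
```

Call:
{"api": "step_arm", "payload": {"rows": [[[0,-0.025,0,0,0,0,0.3]]]}}

```text
time: 22.6
position: [507.3, 8.0, 57.9]
orientation: [-0.001, -0.685, 0.729, 0.001]
wrist_force: [-1.1, -0.7, 0.4]
opening: 59.8
```

Call:
{"api": "step_arm", "payload": {"rows": [[[0,-0.025,0,0,0,0,0.3]]]}}

```text
time: 22.7
position: [508.0, 8.0, 57.9]
orientation: [-0.001, -0.685, 0.729, 0.001]
wrist_force: [-0.8, 0.2, 1.3]
opening: 60.0
```

Run:
```python
from h import *
disp()
```

```text
t 22.7 pos [508.    8.   57.9] F [-0.8  0.2  1.3] open 60.0 yaw -93.59 tilt z [-0.003   0.0013 -1.    ] T [ 0.03  0.14 -0.01]
rel plate0 centre: along u 132.47124071707296 lat(tool x) -54.843622017508196
```

Call:
{"api": "step_arm", "payload": {"rows": [[[0,-0.025,0,0,0,0,0.3]]]}}

```text
time: 22.8
position: [508.6, 7.9, 57.9]
orientation: [-0.001, -0.685, 0.729, 0.002]
wrist_force: [-1.2, 0.4, 1.0]
opening: 60.0
```

Call:
{"api": "step_arm", "payload": {"rows": [[[0,-0.025,0,0,0,0,0.3]]]}}

```text
time: 22.9
position: [508.6, 8.0, 57.8]
orientation: [-0.001, -0.685, 0.729, 0.002]
wrist_force: [-1.3, 0.4, 2.2]
opening: 59.9
```

Call:
{"api": "step_arm", "payload": {"rows": [[[0,-0.025,0,0,0,0,0.3]]]}}

```text
time: 23.0
position: [508.6, 8.0, 57.8]
orientation: [-0.002, -0.685, 0.729, 0.003]
wrist_force: [-2.2, -0.2, 0.9]
opening: 59.8
```

Call:
{"api": "step_arm", "payload": {"rows": [[[0,-0.025,0,0,0,0,0.3]]]}}

```text
time: 23.1
position: [508.5, 8.0, 57.7]
orientation: [-0.002, -0.685, 0.729, 0.003]
wrist_force: [-3.3, -0.1, 1.3]
opening: 60.0
```

Call:
{"api": "step_arm", "payload": {"rows": [[[0,-0.025,0,0,0,0,0.3]]]}}

```text
time: 23.2
position: [508.5, 8.1, 57.6]
orientation: [-0.003, -0.685, 0.729, 0.004]
wrist_force: [-3.3, -0.2, 1.8]
opening: 60.0
```

Call:
{"api": "step_arm", "payload": {"rows": [[[0,-0.025,0,0,0,0,0.3]]]}}

```text
time: 23.3
position: [508.5, 8.1, 57.5]
orientation: [-0.003, -0.685, 0.729, 0.004]
wrist_force: [-4.3, -0.0, 1.9]
opening: 59.6
```

Run:
```python
from h import *
disp()
s=snap("wrist","25");up(s,120,520,0,300,2,"pics/c25.png")
```

```text
t 23.3 pos [508.5   8.1  57.5] F [-4.3 -0.   1.9] open 59.6 yaw -93.56 tilt z [-0.0104  0.0022 -0.9999] T [-0.1   0.56 -0.02]
rel plate0 centre: along u 132.66482898472537 lat(tool x) -54.376775844011604
```

View pics/c25.png

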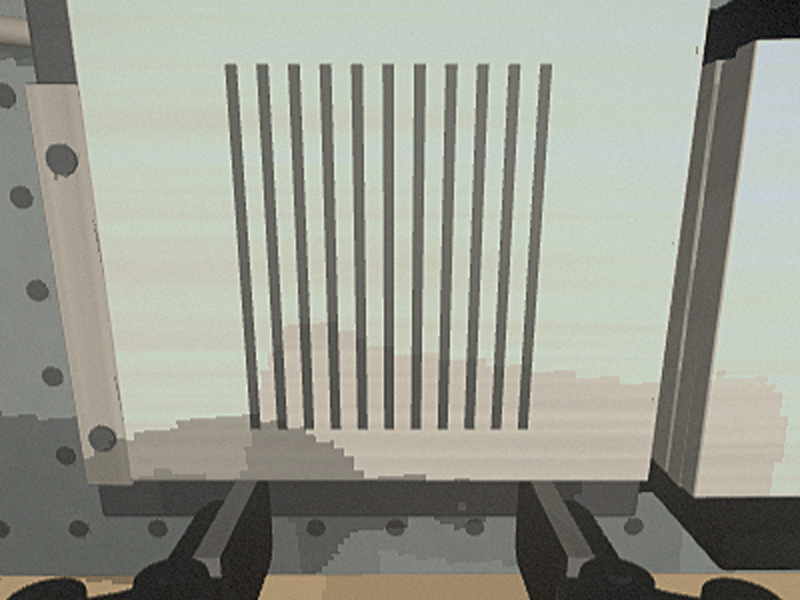

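Blocked at about 4 N, so it should be against the fence. I'll back off, rise and inspect.

Call:
{"api": "step_arm", "payload": {"rows": [[[0,0.2,0,-0.1,0,0,0.3],[0,0.5,-0.1,0,0,0,0.3],[0,0.6,-0.8,0,0,0,0.3],[0,0.6,-1,0,0,0,0.3],[0,0.6,-1,0,0,0,0.3],[0,0,-1,0,0,0,0.3],[0,0,0,0,0,0,0.3]]]}}

```text
time: 24.05
position: [447.3, 11.6, 158.9]
orientation: [-0.002, -0.684, 0.729, 0.003]
wrist_force: [-0.3, -0.6, -0.1]
opening: 59.7
```

Run:
```python
from h import *
disp()
s=snap("wrist","26");up(s,140,540,0,200,2,"pics/c26.png")
s=snap("side","26");up(s,230,350,170,260,6,"pics/s26.png")
```

```text
t 24.05 pos [447.3  11.6 158.9] F [-0.3 -0.6 -0.1] open 59.7 yaw -93.61 tilt z [-0.0069  0.0013 -1.    ] T [-0.    0.01  0.04]
rel plate0 centre: along u 132.47944347029312 lat(tool x) -115.68709439613919
```

View pics/wrist26.png

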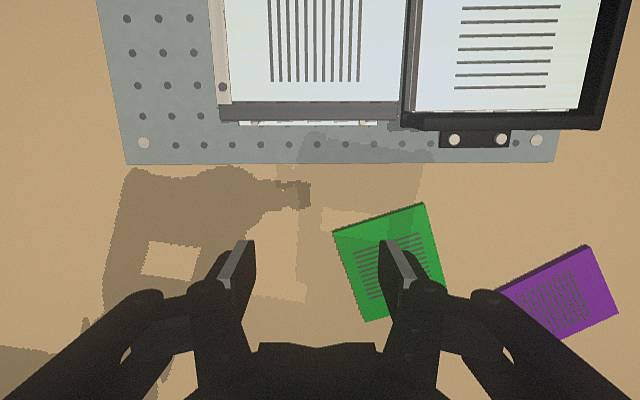

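View pics/s26.png

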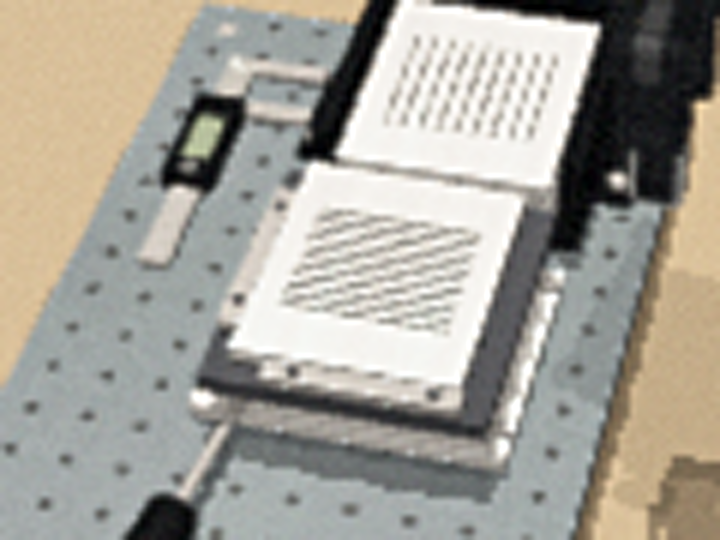

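Call:
{"api": "step_arm", "payload": {"rows": [[[0,-1,0,0,0,0,0.3],[0,-1,0,0,0,0,0.3],[0,-1,0,0,0,0,0.3],[0,-0.5,0,0,0,0,0.3],[0,0,0,0,0,0,0.3]]]}}

```text
time: 24.65
position: [531.4, 7.2, 148.2]
orientation: [-0.007, -0.684, 0.729, 0.01]
wrist_force: [-0.5, -0.2, 0.4]
opening: 59.9
```

Run:
```python
from h import *
disp()
s=snap("wrist","27");up(s,180,440,0,220,3,"pics/c27.png")
```

```text
t 24.65 pos [531.4   7.2 148.2] F [-0.5 -0.2  0.4] open 59.9 yaw -93.65 tilt z [-0.023   0.0051 -0.9997] T [-0.01  0.01 -0.03]
rel plate0 centre: along u 133.09128135303368 lat(tool x) -31.460063835101327
```

View pics/c27.png

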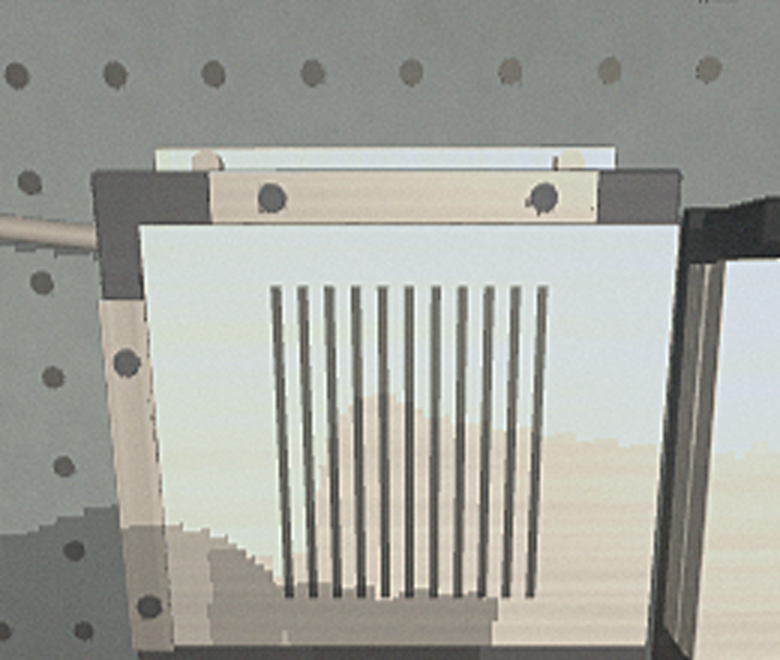

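Run:
```python
from h import *
s=load("wrist27");g=cv2.cvtColor(s["pixels"],cv2.COLOR_RGB2GRAY)
for v in (105,120,140,160,180,195,205): print(v,g[v,218:242].tolist())
for u in (255,280,300,320,340,360,375): print(u,g[66:82,u].tolist())
c=s["pixels"][60:220,205:250,::-1];cv2.imwrite("pics/c27b.png",cv2.resize(cv2.createCLAHE(3).apply(cv2.cvtColor(c,cv2.COLOR_BGR2GRAY)),None,fx=5,fy=3.6,interpolation=cv2.INTER_NEAREST))
# edge positions on world planes
u=np.array([.06,.998,0]);
f=lambda x,y,z:plane(s,180+x/3,y/3,z)
a=f(141,226,79.5);b=f(172,645,79.5);print("lead edge",a,b,np.degrees(np.arctan2(b[0]-a[0],-(b[1]-a[1]))))
a=f(141,225,79.5);b=f(678,225,79.5);print("fence edge",a,b,np.degrees(np.arctan2(*(b-a)[[0,1]])))
```

```text
105 [180, 178, 180, 175, 178, 175, 168, 178, 185, 186, 117, 227, 218, 216, 216, 214, 216, 214, 217, 216, 214, 213, 216, 213]
120 [88, 96, 105, 104, 105, 102, 104, 101, 108, 188, 184, 181, 213, 220, 216, 214, 218, 217, 214, 215, 217, 216, 215, 215]
140 [172, 180, 184, 180, 178, 178, 176, 175, 178, 170, 182, 186, 175, 151, 226, 217, 215, 218, 216, 217, 218, 217, 214, 215]
160 [127, 181, 175, 178, 177, 177, 175, 175, 177, 177, 171, 173, 180, 186, 182, 133, 226, 217, 213, 215, 216, 215, 216, 218]
180 [107, 110, 112, 137, 134, 134, 137, 140, 135, 130, 134, 133, 132, 134, 138, 139, 138, 155, 169, 169, 165, 170, 168, 167]
195 [110, 111, 111, 106, 135, 131, 136, 138, 133, 134, 128, 135, 130, 130, 131, 137, 140, 138, 156, 170, 169, 166, 168, 169]
205 [113, 108, 111, 109, 107, 135, 135, 136, 131, 89, 71, 74, 72, 65, 112, 132, 140, 140, 135, 145, 167, 168, 163, 165]
255 [186, 189, 189, 186, 185, 185, 186, 193, 138, 207, 219, 218, 214, 214, 214, 214]
280 [195, 193, 196, 198, 191, 192, 190, 198, 134, 206, 218, 218, 215, 215, 217, 214]
300 [197, 201, 199, 197, 192, 197, 197, 204, 137, 208, 221, 217, 215, 215, 216, 218]
320 [204, 201, 202, 198, 202, 197, 197, 205, 132, 207, 219, 218, 215, 217, 218, 218]
340 [206, 205, 203, 205, 204, 202, 200, 213, 121, 208, 222, 217, 217, 217, 217, 215]
360 [109, 109, 105, 104, 121, 200, 208, 215, 131, 207, 220, 215, 218, 215, 216, 218]
375 [204, 209, 210, 208, 204, 207, 206, 216, 134, 208, 221, 215, 216, 215, 216, 218]
lead edge [621.91265446  60.98355054  79.5       ] [523.34904822  68.20772384  79.5       ] -94.19197146846922
fence edge [622.11683162  60.95225824  79.5       ] [614.42011868 -56.77187403  79.5       ] -176.2593697860357
```

View pics/c27b.png

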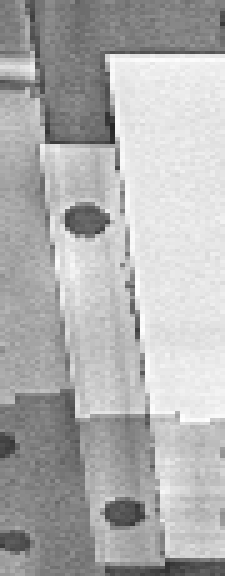

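Flush on both sides to within about a pixel. To be sure of the end stop after the sideways push, I'll repeat a gentle end push: move back over the rack and turn back.

Call:
{"api": "step_arm", "payload": {"rows": [[[0.9,-0.4,0,-0.28,-0.06,0,0.3],[0.9,-0.4,0,0,0,0,0.3],[0.9,-0.3,0,0,0,0,0.3],[0.7,0,0,0,0,-0.5,0.3],[0,0,0,0,0,-1,0.3],[0,0,0,0,0,-1,0.3],[0,0,0,0,0,-1,0.3],[0,0,0,0,0,-1,0.3]]]}}

```text
time: 25.5
position: [538.5, -78.7, 137.5]
orientation: [0.013, 0.807, -0.589, -0.034]
wrist_force: [-0.1, -0.7, -0.1]
opening: 59.8
```

Call:
{"api": "step_arm", "payload": {"rows": [[[0,0,0,0,0,-1,0.3],[0,0,0,0,0,-1,0.3],[0,0,0,0,0,-1,0.3],[0,0,0,0,0,-1,0.3],[0,0,0,0,0,-1,0.3],[0,0,0,0,0,-1,0.3],[0,0,0,0,0,-1,0.3],[0,0,0,0,0,-1,0.3]]]}}

```text
time: 26.3
position: [523.2, -74.0, 130.5]
orientation: [0.0, 0.955, -0.292, -0.049]
wrist_force: [-0.1, 0.1, 0.8]
opening: 59.8
```

Call:
{"api": "step_arm", "payload": {"rows": [[[0,0,0,0,0,-1,0.3],[0,0,0,0,0,-1,0.3],[0,0,0,0,0,-1,0.3],[0,0,0,0,0,-1,0.3],[0,0,0,0,0,-1,0.3],[0,0,0,0,0,-1,0.3]]]}}

```text
time: 26.9
position: [511.7, -70.3, 125.6]
orientation: [-0.014, 0.997, -0.046, -0.056]
wrist_force: [-0.7, 0.9, -0.7]
opening: 59.7
```

Run:
```python
from h import *
disp()
```

```text
t 26.9 pos [511.7 -70.3 125.6] F [-0.7  0.9 -0.7] open 59.7 yaw -5.22 tilt z [-0.1097  0.0336 -0.9934] T [-0.07 -0.09 -0.06]
rel plate0 centre: along u 54.59035905444466 lat(tool x) -46.41042450228008
```

Call:
{"api": "step_arm", "payload": {"rows": [[[0,0,-0.2,-0.2,0.7,-0.2,0.3],[0,0,-0.1,-0.2,0.7,-0.2,0.3],[1,0.2,0,0,0,0,0.3],[0.9,0.2,0,0,0,0,0.3],[0,0,0,0,0,0,0.3]]]}}

```text
time: 27.4
position: [549.0, -79.8, 128.4]
orientation: [0.001, 1.0, -0.028, -0.006]
wrist_force: [-0.2, -0.9, -0.6]
opening: 59.9
```

Run:
```python
from h import *
disp()
```

```text
t 27.4 pos [549.  -79.8 128.4] F [-0.2 -0.9 -0.6] open 59.9 yaw -3.27 tilt z [-0.013  -0.0023 -0.9999] T [-0.01 -0.03 -0.03]
rel plate0 centre: along u 47.380409305390586 lat(tool x) -8.632921914458903
```

Call:
{"api": "step_arm", "payload": {"rows": [[[0.46,0.1,0.3,0.03,0.16,0,0.3],[0,0,0.5,0,0,0,0.3],[0,0,0.5,0,0,0,0.3],[0,0,0.5,0,0,0,0.3],[0,0,0,0,0,0,0.3]]]}}

```text
time: 27.9
position: [553.6, -80.8, 76.9]
orientation: [-0.002, 1.0, -0.029, -0.005]
wrist_force: [0.4, -0.1, -0.0]
opening: 60.0
```

Run:
```python
from h import *
disp()
s=snap("wrist","28");up(s,120,520,30,330,2,"pics/c28.png")
```

```text
t 27.9 pos [553.6 -80.8  76.9] F [ 0.4 -0.1 -0. ] open 60.0 yaw -3.27 tilt z [-0.0096  0.0033 -0.9999] T [-0.   -0.01 -0.02]
rel plate0 centre: along u 46.648045168416516 lat(tool x) -4.003231281476189
```

View pics/c28.png

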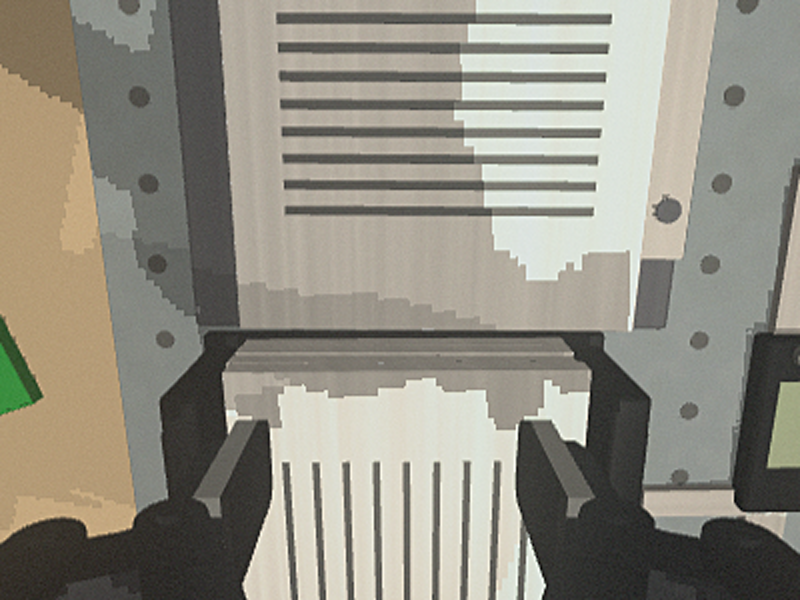

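Call:
{"api": "step_arm", "payload": {"rows": [[[0.2,0.04,0.3,-0.04,0.12,0,0.3],[0,0.02,0.25,0,0,0,0.3],[0,0,0.08,0,0,0,0.3]]]}}

```text
time: 28.25
position: [559.7, -82.9, 61.2]
orientation: [0.001, 1.0, -0.028, 0.002]
wrist_force: [0.5, 1.1, -0.4]
opening: 59.9
```

Run:
```python
from h import *
disp()
```

```text
t 28.25 pos [559.7 -82.9  61.2] F [ 0.5  1.1 -0.4] open 59.9 yaw -3.26 tilt z [ 0.0031 -0.0017 -1.    ] T [ 0.06  0.02 -0.01]
rel plate0 centre: along u 44.8869361197519 lat(tool x) 2.182569326955501
```

Call:
{"api": "step_arm", "payload": {"rows": [[[0,-0.1,0.06,0.02,-0.02,0,0.3],[-0.01,-0.16,0.04,0,-0.02,0,0.3],[-0.01,-0.16,0,0,0,0,0.3]]]}}

```text
time: 28.55
position: [560.2, -72.3, 58.6]
orientation: [-0.0, 1.0, -0.029, 0.0]
wrist_force: [-0.3, -0.8, 0.1]
opening: 59.8
```

Call:
{"api": "step_arm", "payload": {"rows": [[[0,-0.06,0,0,0,0,0.3],[0,-0.06,0,0,0,0,0.3]]]}}

```text
time: 28.75
position: [560.5, -68.3, 59.0]
orientation: [0.0, 1.0, -0.028, 0.001]
wrist_force: [-0.1, 0.1, -0.3]
opening: 59.7
```

Run:
```python
from h import *
disp()
```

```text
t 28.75 pos [560.5 -68.3  59. ] F [-0.1  0.1 -0.3] open 59.7 yaw -3.26 tilt z [ 1.e-03 -1.e-04 -1.e+00] T [-0.06 -0.02 -0.05]
rel plate0 centre: along u 59.494994646195224 lat(tool x) 2.1665774587338515
```

Contact is expected at u≈62.8. Small rows now.

Call:
{"api": "step_arm", "payload": {"rows": [[[0,-0.04,0.01,0,0,0,0.3],[0,-0.04,0.01,0,0,0,0.3]]]}}

```text
time: 28.95
position: [560.9, -65.9, 58.9]
orientation: [0.0, 1.0, -0.028, 0.001]
wrist_force: [0.2, 1.4, -0.0]
opening: 59.6
```

Call:
{"api": "step_arm", "payload": {"rows": [[[0,-0.025,0,0,0,0,0.3]]]}}

```text
time: 29.05
position: [560.9, -65.3, 58.9]
orientation: [0.0, 1.0, -0.028, 0.001]
wrist_force: [-0.0, -0.5, 0.8]
opening: 59.8
```

Call:
{"api": "step_arm", "payload": {"rows": [[[0,-0.025,0,0,0,0,0.3]]]}}

```text
time: 29.15
position: [561.0, -64.9, 58.9]
orientation: [0.0, 1.0, -0.028, 0.001]
wrist_force: [0.1, -2.2, -0.5]
opening: 60.0
```

Call:
{"api": "step_arm", "payload": {"rows": [[[0,-0.025,0,0,0,0,0.3]]]}}

```text
time: 29.25
position: [561.1, -64.9, 58.9]
orientation: [0.001, 1.0, -0.028, 0.001]
wrist_force: [-1.6, -3.8, -0.4]
opening: 59.9
```

Call:
{"api": "step_arm", "payload": {"rows": [[[0,-0.025,0,0,0,0,0.3]]]}}

```text
time: 29.35
position: [561.1, -64.9, 59.0]
orientation: [0.001, 1.0, -0.028, 0.001]
wrist_force: [-0.9, -3.8, 0.4]
opening: 59.9
```

Call:
{"api": "step_arm", "payload": {"rows": [[[0,-0.025,0,0,0,0,0.3]]]}}

```text
time: 29.45
position: [561.1, -64.9, 58.9]
orientation: [0.002, 1.0, -0.028, 0.001]
wrist_force: [-0.4, -3.5, 0.3]
opening: 59.8
```

Run:
```python
from h import *
disp()
```

```text
t 29.45 pos [561.1 -64.9  58.9] F [-0.4 -3.5  0.3] open 59.8 yaw -3.21 tilt z [ 0.0017 -0.0035 -1.    ] T [-0.69  0.19 -0.06]
rel plate0 centre: along u 62.97971042935582 lat(tool x) 2.5048695859958956
```

It stopped at the same place as before (u 63.0 against 62.8) with a firm reaction, so the plate had stayed against the stop. I'll back off, rise and do the final checks.

Call:
{"api": "step_arm", "payload": {"rows": [[[0,0.25,0,0.04,0,0,0.3],[0,0.3,-0.1,0,0,0,0.3],[0,0.2,-0.8,0,0,0,0.3],[0,0,-1,0,0,0,0.3],[0,0,-1,0,0,0,0.3],[0,0,-1,0,0,0,0.3],[0,0,-1,0,0,0,0.3],[0,0,0,0,0,0,0.3]]]}}

```text
time: 30.25
position: [559.4, -85.3, 185.7]
orientation: [-0.003, 1.0, -0.03, 0.0]
wrist_force: [0.3, -0.5, 0.1]
opening: 59.7
```

Call:
{"api": "step_arm", "payload": {"rows": [[[-0.5,1,-0.3,0,0,0,0.3],[-0.5,1,-0.3,0,0,0,0.3],[-0.5,1,-0.3,0,0,0,0.3],[-0.5,1,-0.3,0,0,0,0.3],[0,0,0,0,0,0,0.3]]]}}

```text
time: 30.75
position: [500.9, -184.4, 214.1]
orientation: [-0.005, 1.0, -0.029, -0.0]
wrist_force: [0.5, -0.1, -0.4]
opening: 60.0
```

Run:
```python
from h import *
disp()
s=snap("wrist","29");up(s,100,540,0,330,1.8,"pics/c29.png")
s=snap("side","29");up(s,230,360,150,260,6,"pics/s29.png")
s=snap("top","29");up(s,240,400,130,240,5,"pics/t29.png")
```

```text
t 30.75 pos [ 500.9 -184.4  214.1] F [ 0.5 -0.1 -0.4] open 60.0 yaw -3.27 tilt z [ 0.      0.0101 -0.9999] T [0.03 0.   0.  ]
rel plate0 centre: along u -59.87192488266618 lat(tool x) -50.3458357584114
```

View pics/c29.png

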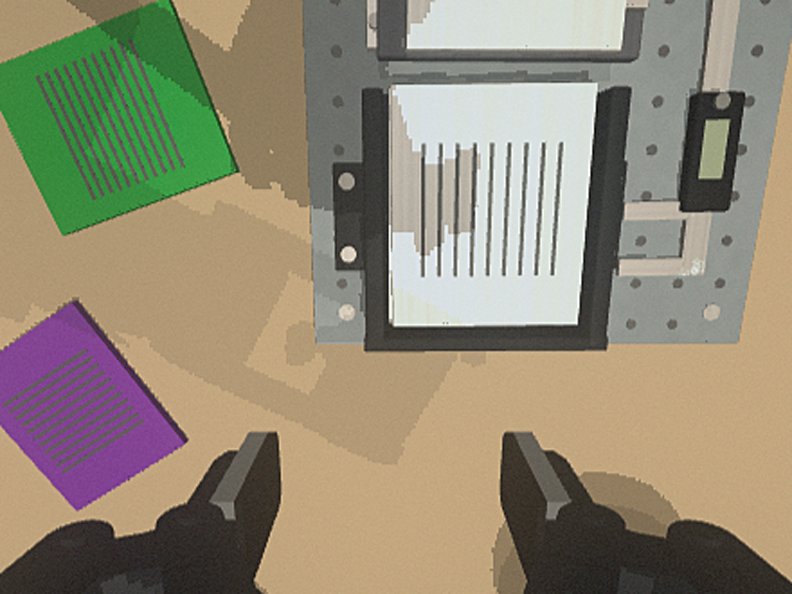

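View pics/s29.png

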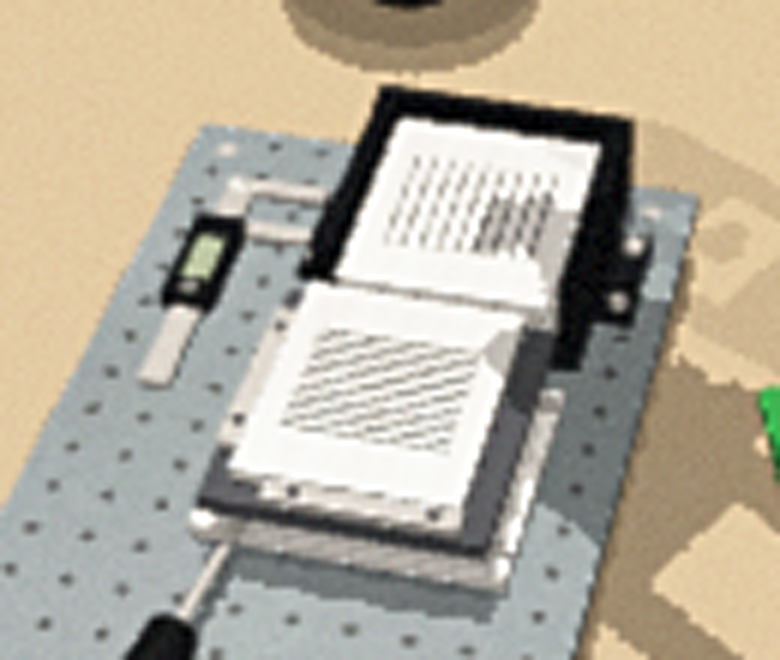

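View pics/t29.png

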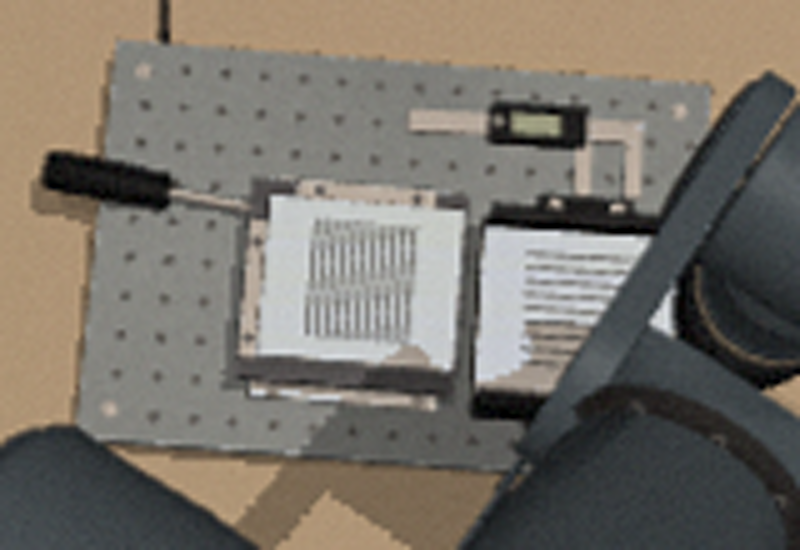

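The plate is home in the corner and plate 2 is square in the rack. The calliper and screwdriver have not moved. Handing in.

Run:
```python
from cell import manip
print(manip.close_job())
```

```text
the job is handed in; nothing more can be done
None
```

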